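# Put the slide box away in the accessory case and fold the lid stay to close it

## Task

Put the slide box away: raise the case's lid by its pull until the folding stay goes over centre, ease it back so that it rests locked on the stay, and stand the slide box flat in its empty bay. Then close the case properly: lift the lid slightly to take the load off the stay, fold the stay's knee with a light push (never force a loaded knee, and do not haul on the lid once the stay is taut), and lower the lid gently until it is fully shut. Leave everything else where it is.

Things in the scene. Friction and masses are not known exactly. Their poses are not given: they have to be found in the camera images.
- case: fixed grey case with aluminium edges, 260 mm long (its x), 190 wide (its y), 95 high without lid, walls 6 mm; origin: centre of its underside, z up. Lid hinge along x at y -95, z 95 mm; pull on the +y side. Inside, a black tray (floor 48 mm above the table, partitions 10 mm high) with two small objectives in bays at the -x end; at the +x end a 49 mm wide lane for the stay
- bay (a point): centre of the floor of the empty bay in the tray, 48 mm above the table; the bay measures 60 mm along the case's x and about 110 mm along its y, between partitions 10 mm high; the slide box goes in upright with its long side along the case's y. A foam block fills the hinge side of the bay
- slide_box: plain white plastic box for microscope slides, 86 mm long (its x), 36 mm wide (its y), 41 mm high (34 mm wide below the cap, which is the top 13 mm), about 120 g; origin: centre of its underside, z up. It stands on the table to the left of the case
- lid (a joint): angle of the lid about its hinge: 0 shut, grows as it is raised. The lid is a 190 mm wide, 24 mm deep grey panel of about 0.8 kg; its friction hinge (about 1.9 N m, 8 N at the pull) holds it wherever it is left. Locked on the stay it stands at about 1.465; the stay is straight and taut at about 1.50, and the lid goes no farther
- lid_hinge (a point): point on the hinge axis, at the middle of the case's length; its y points along the lid from hinge to pull and its z out of the lid's top
- lid_pull (a point): steel bar pull on the lid's free edge: a round bar 10 mm thick and 100 mm long, parallel to the hinge, held 42 mm off the lid's edge by a leg at each end; this point: middle of the bar, 232 mm from the hinge axis along the lid and 12 mm above the rim plane (the lid's underside); same axes as the lid
- stay: folding stay in the lane: two flat steel links, each 88 mm between pivots, 13 wide. Lower link turns on the end wall (this origin: its pivot, 140 mm from the hinge axis towards the pull, 18 below the rim), upper link on the lid, 90 mm from the hinge. Lid shut: folded down. Lid raised till the links are straight: a light spring pushes the knee past straight (up, towards the pull) as the lid eases back onto its stop
- knee (a joint): angle between the stay's links: 0 folded (lid shut), 2.50 straight, 2.85 at the stop past straight (locked). It folds when the knee is pushed back through straight, down and towards the hinge: 1 to 3 N with the lid's load off, about 9 N when loaded on the stop; past straight the push grows as it draws the lid down. Pushed back to about 2.2 it stays so and folds on as the lid is lowered; nearer 2.50 the spring may flip it back
- knee_knob (a point): middle of the round steel thumb knob on the stay's knee, 15 mm thick and 22 mm long along the case's x, sticking out of the stay towards the tray; reachable from above when the lid is up
- objective_a: small steel objective, 24 mm thick and 34 mm high, standing in the tray; leave it
- objective_b: second such objective; leave it
- tin: square metal tin, 54 mm, 32 mm high, on the table left of the case; leave it
- stain_bottle: small brown bottle, 40 mm thick, 85 mm high; leave it
- petri_dish: glass dish, 90 mm across, 16 mm high; leave it
- beaker: glass beaker, 64 mm across, 85 mm high; leave it
Things that resemble listed ones, but are neither listed nor needed, are in the scene too. What is meant by the slide_box is not pink, purple or turquoise, and is the larger of those in its own colour.

How it is judged (in metres and radians):
On the way, in this order (a step that is already met when the one before it is completed fails the run):
1. the lid is up and rests locked on the stay, knee past straight and near its stop (value of joint lid above 1.4 rad and value of joint knee above 2.75 rad), for 0.3 s.
2. the slide box stands in its bay, let go, while the lid is still locked on the stay (all of step 1 and x of slide_box in the frame of bay between -0.018 and 0.018 m and y of slide_box in the frame of bay between -0.02 and 0.02 m and z of slide_box in the frame of bay between -0.004 and 0.006 m and angle between slide_box's own z axis and vertical below 0.12 rad and contact force between slide_box and the fingers below 0.05 N and linear speed of slide_box below 0.02 m/s), for 0.2 s.
3. the knee has been folded back through straight while the lid is still up (value of joint lid above 1.2 rad and value of joint knee below 2.42 rad), for 0.1 s.
At the end, for the whole second after the job is handed in: The lid is fully shut (within 0.03 rad), and the slide box stands upright on the floor of its bay in the case (within 18 to 20 mm of the bay's centre), at rest (value of joint lid below 0.03 rad and x of slide_box in the frame of bay between -0.018 and 0.018 m and y of slide_box in the frame of bay between -0.02 and 0.02 m and z of slide_box in the frame of bay between -0.004 and 0.006 m and angle between slide_box's own z axis and vertical below 0.12 rad and linear speed of slide_box below 0.02 m/s); the robot touches nothing.
It fails at once if the knee is forced: more than 4 N on the stay while its knee is still past straight (contact force between stay and anything else above 4 N and value of joint knee above 2.55 rad).
It fails at once if the stay is pushed or pulled with more than 20 N (contact force between stay and anything else above 20 N).
It fails at once if the lid is hauled hard against the taut stay (value of joint lid above 1.535 rad).
It fails at once if the lid is let slam: faster than 1.2 rad/s within 0.2 rad of shut (value of joint lid below 0.2 rad and velocity of joint lid below -1.2 rad/s).
It fails at once if a bystander on the table or in the case is moved by more than 30 mm, or an objective knocked over (distance of any of tin, stain_bottle, petri_dish, beaker, objective_a, objective_b from where it was at the start of the episode above 0.03 m or angle between any of objective_a, objective_b's own z axis and vertical above 0.5 rad).
It also fails if it takes over 72 s, if anything falls off the work surface, if the arm or the gripper's body presses on something with over 40 N, if the wrist force passes 120 N, or if a joint passes its speed limit or range.

## Robot

A 6-joint arm with a two-finger parallel gripper is mounted at the origin on the work surface. World frame = base frame: x ahead of the robot, y to its left, z up, the work surface at z = 0. Lengths are in mm, angles in rad, forces in N, time in s.
With the tool pointing down it reaches from about 350 to 975 mm from the base axis. Payload 7.1 kg.
Tool frame: the origin (TCP) lies at the very end of the fingers, on their centre line; the grasp point (between the pads) lies 19 mm behind it; z points along the fingers, y is the direction in which the jaws open and shut (so a half turn about z gives the same grasp; the last joint's range is limited). The gripper opens to 88 mm and grips with 3 to 60 N. Pads are 20 mm wide; open, the fingers measure 115 mm over their backs; the gripper's body (75 mm by 178 mm) begins 61 mm behind the grasp point.
Start: joints at [-1.23, 0.423, 1.63, -0, 1.089, -0.019], TCP at [220.071, -584.956, 222.675] pointing down, gripper open.
Joint ranges: [-3, 3], [-0.9, 2.11], [0.09, 2.58], [-1.31, 4.45], [0.11, 2.69], [-2.54, 2.54]. Speed limits (rad/s): [2.39, 2.39, 3.01, 3.14, 3.14, 3.14].

## Interface

Orientations are given as a rotation vector (axis times angle).
In Python, from workcell import monitor, vision, order, find_in, regions_of, place_of gives the robot as it stands. The module is installed in compiled form; this text tells all that it offers.
- The arm moves only by the tool carry_out, never from a script. Its argument "targets" is a list of rows, each a list of 3 entries, a list of its own where there are three numbers: the turn, a rotation vector about the world's x, y, z in degrees, then the shift along the world's x, y, z in mm, then the finger opening in mm, from 0 to 87.8. In form: [[[rx, ry, rz], [x, y, z], hand], ...]. A call has 1 to 10 rows; each row is the pose to reach, as a shift and turn from the pose commanded when the call began; what a row does not reach only later rows make up. A row lasts 1/12 s, in which the tool goes at most 41.7 mm and 7.16 degrees, less where a joint would pass 70% of its speed; a pose out of reach is approached as far as the arm can. A call with a gripper value outside its range is refused whole. The fingers move at their own pace and stop on an object; the grip force is fixed at half the most. Time passes only in rows, so rows that repeat a pose let the fingers close. It gives the time, the measured TCP pose, the force and the opening at its end, in the units of the state.
- monitor.get_obs(): the state, without advancing time (a new reading comes with each control period).
- vision.get_image(name): name is "scene" or "top"; returns the picture (420x560x3 uint8, red, green, blue); there is no depth.
- vision.camera_model(name): a dict with "K" (3x3 intrinsics, pixels), "dist" ([k1, k2, p1, p2, k3] as OpenCV has them; the pictures are not rectified), "rvec" (rotation vector, rad) and "tvec" (3), from world to camera coordinates, as OpenCV has them. Camera axes: x right, y down, z forward; pixel columns grow to the right and rows downward; lengths in mm; the calibration is good to about 2 mm. A picture is of the moment at which its call begins. camera_model takes no time and is no camera call.
- order.close_job(): hands the job in, once; it reports no verdict.
Trained networks look in the newest picture that a camera, given by its name, has taken for a name from the list of things; names that differ only in an ending like _2 or _b are one class to them, and where a whole thing is asked for, a point or a joint stands for the part that bears it (a point fixed in the world has none). Each returns a list of dicts, best first, with "confidence" (0 to 1); they miss things now and then, are a little off and sometimes report something else, mostly with a low value. They report only what shows in the picture. A call takes as long as a camera call. They do not tell look-alikes from the thing itself.
- find_in(query, camera): "point" ([x, y, z] in mm, in the coordinates of the camera as it stood for that picture, good to about 4 mm: the middle of the surface that is visible of it).
- regions_of(query, camera): "mask" (420x560 bool, what is visible of it).
- place_of(query, camera): "point" ([x, y, z] in mm, in the coordinates of the camera as it stood for that picture, good to about 4 mm: a listed point, or the origin of a listed thing).
The state is a dict: "t": time; "qpos": joint angles; "qvel": joint speeds; "joint_torque": joint torques, N m; "ee_pos": TCP position; "orientation": TCP orientation; "ft_force": force on the tool from outside, world axes, zero at the start; "moment": the same for the moment, N m; "width": finger opening in mm.
Only numpy, scipy, OpenCV 4.12 (cv2) and the standard library are available. Lean on these libraries where they do the work, as an engineer would, in place of code of your own. Each camera call takes 0.05 s, during which the arm holds its last target.

## Working session

There is one attempt and no reset: what is moved stays moved. The work goes in short steps, Python scripts to look and compute and a tool call to move; the robot and the scene stay as the last step left them, time stands still between calls to the robot, and variables do not carry over. Pictures are saved under pics/ and viewed, and the job is handed in when it is done.

Besides the shell and the picture viewer there is one more tool, called by a JSON object that holds its "fn" and its "kwargs", one argument or row to a line. carry_out: Moves the arm, as the interface text tells. Its arguments: {"type":"object","properties":{"targets":{"type":"array","items":{"type":"array"}}},"required":["targets"]}

```bash
mkdir -p pics
cat > h.py <<'E'
import numpy as np, cv2
from workcell import monitor, vision, order, find_in, regions_of, place_of
np.set_printoptions(precision=1,suppress=True)
def snap(cam,fn):
    im=vision.get_image(cam); cv2.imwrite('pics/'+fn,im[:,:,::-1]); return im
def w(cam,p):
    m=vision.camera_model(cam); R=cv2.Rodrigues(np.array(m['rvec'],float))[0]
    return R.T@(np.array(p,float).ravel()-np.array(m['tvec'],float).ravel())
def proj(cam,P):
    m=vision.camera_model(cam)
    return cv2.projectPoints(np.array(P,float).reshape(-1,1,3),np.array(m['rvec'],float),np.array(m['tvec'],float),np.array(m['K'],float),np.array(m['dist'],float))[0].reshape(-1,2)
def ray(cam,uv):
    m=vision.camera_model(cam); R=cv2.Rodrigues(np.array(m['rvec'],float))[0]
    n=cv2.undistortPoints(np.array(uv,float).reshape(1,1,2),np.array(m['K'],float),np.array(m['dist'],float)).ravel()
    return -R.T@np.array(m['tvec'],float).ravel(), R.T@np.array([n[0],n[1],1.])
def atz(cam,uv,z):
    o,d=ray(cam,uv); return o+d*(z-o[2])/d[2]
def tri(uv1,uv2):
    o1,d1=ray('scene',uv1);o2,d2=ray('top',uv2)
    A=np.stack([d1,-d2],1);s=np.linalg.lstsq(A,o2-o1,rcond=None)[0]
    a=o1+s[0]*d1;b=o2+s[1]*d2
    return (a+b)/2,np.linalg.norm(a-b)
E
python3 - <<'E'
from h import *
snap('scene','s0.png');snap('top','t0.png')
for c in('scene','top'):
    m=vision.camera_model(c);print(c,w(c,[0,0,0]),m['dist'],np.array(m['K'])[0,0])
    for q in ['case','slide_box','lid_pull','lid_hinge','tin','bay','stay','knee_knob','objective_a','stain_bottle','petri_dish','beaker']:
        print(q,[(round(d['confidence'],2),w(c,d['point']).round(),proj(c,w(c,d['point'])).round()) for d in place_of(q,c)][:4])
o=monitor.get_obs();print(o)
E
```

```text
scene [1078.5 -765.5  976.8] [-0.2  0.   0.   0.   0. ] 448.9064964019059
case [(0.98, array([535.,   9.,   2.]), array([[292., 235.]]))]
slide_box [(0.79, array([293., 184.,   0.]), array([[265., 177.]])), (0.63, array([422., 303.,  -1.]), array([[315., 174.]])), (0.48, array([401., 401.,  -3.]), array([[325., 159.]])), (0.47, array([418., 198.,   2.]), array([[297., 188.]]))]
lid_pull [(0.64, array([538., 145., 105.]), array([[319., 186.]]))]
lid_hinge [(0.82, array([528., -86.,  92.]), array([[270., 231.]])), (0.65, array([591., 287.,  -5.]), array([[354., 196.]]))]
tin [(0.72, array([588., 285.,  -2.]), array([[353., 195.]]))]
bay [(0.62, array([703., 314.,  -1.]), array([[387., 204.]]))]
stay []
knee_knob []
objective_a []
stain_bottle [(0.62, array([ 657., -399.,   -3.]), array([[234., 355.]]))]
petri_dish [(0.69, array([ 479., -365.,   -2.]), array([[191., 309.]]))]
beaker [(0.89, array([705., 314.,  -3.]), array([[388., 205.]]))]
top [ 367.3   -8.8 1071.1] [-0.1  0.   0.   0.   0. ] 453.2485704793023
case [(0.75, array([537.,   4.,  -2.]), array([[278., 197.]]))]
slide_box [(
[... 352 characters left out ...]
ay([[164., 174.]]))]
bay [(0.51, array([528., -85.,  90.]), array([[319., 195.]]))]
stay []
knee_knob []
objective_a []
stain_bottle [(0.77, array([ 659., -397.,   -5.]), array([[442., 149.]]))]
petri_dish [(0.91, array([ 480., -371.,   -1.]), array([[435., 221.]]))]
beaker [(0.85, array([707., 308.,  -4.]), array([[156., 130.]]))]
{'t': 1.3, 'qpos': array([-1.2,  0.4,  1.6,  0. ,  1.1, -0. ]), 'qvel': array([-0.,  0., -0., -0., -0.,  0.]), 'joint_torque': array([ -0. , -54.5, -27.4,   0.1,   0. ,  -0. ]), 'ee_pos': array([ 220.1, -585. ,  222.7]), 'orientation': array([-3.1, -0.6, -0. ]), 'ft_force': array([ 0.9,  0.1, -0.1]), 'moment': array([-0. ,  0. ,  0.1]), 'width': 87.49385705811821}
```

View pics/s0.png

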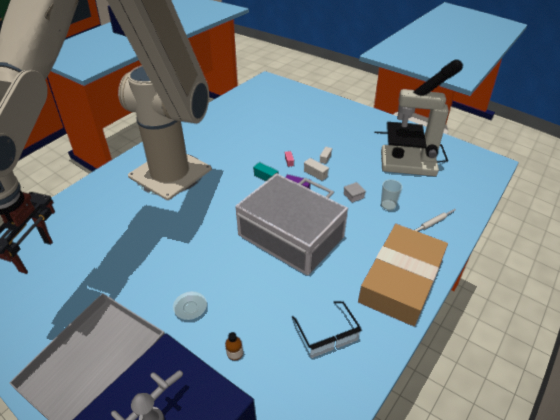

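View pics/t0.png

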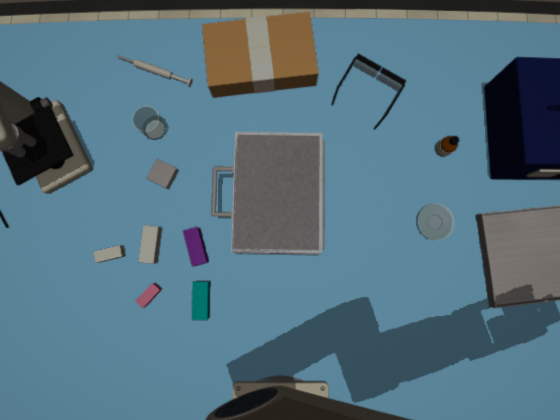

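Run:
```python
from h import *
t=cv2.imread('pics/t0.png');s=cv2.imread('pics/s0.png')
a=cv2.resize(t[115:275,195:345],None,fx=3.6,fy=3.6,interpolation=cv2.INTER_CUBIC)
cv2.imwrite('pics/t0a.png',a)
cv2.imwrite('pics/s0a.png',cv2.resize(s[145:275,225:365],None,fx=5,fy=5,interpolation=cv2.INTER_CUBIC)[:600,:800])
for c in('scene','top'):
  for q in('case','slide_box','lid_pull'):
    for d in regions_of(q,c)[:6]:
        mm=d['mask'].astype(np.uint8)
        if mm.sum()==0: continue
        cs=max(cv2.findContours(mm,0,2)[0],key=cv2.contourArea)
        r=cv2.minAreaRect(cs)
        print(c,q,round(d['confidence'],2),mm.sum(),np.array(r[0]),np.array(r[1]),r[2],'\n',cv2.boxPoints(r).tolist() if q!='slide_box' else '')
        if c=='top' and q=='slide_box':
            P=[atz(c,p.ravel(),41)[:2] for p in cs.astype(float)]
            r=cv2.minAreaRect(np.array(P,np.float32)); print('  at z41',r)
```

```text
scene case 0.94 7244 [292.6 216.6] [107.6  85.8] 30.465543746948242 
 [[224.45501708984375, 226.32647705078125], [267.97686767578125, 152.33932495117188], [360.71209716796875, 206.88946533203125], [317.19024658203125, 280.8766174316406]]
scene case 0.59 275 [353.5 191. ] [19.1 16.3] 45.0 
 [[341.0000305175781, 190.00001525878906], [352.5000305175781, 178.50001525878906], [366.0000305175781, 192.00001525878906], [354.5000305175781, 203.50001525878906]]
scene slide_box 0.66 331 [315.7 168.6] [25.9 13.6] 28.610462188720703 
 
scene slide_box 0.6 124 [294.7 178. ] [16.3  5.4] 12.094757080078125 
 
scene slide_box 0.19 5039 [293.2 205.5] [100.4  66.6] 30.25643539428711 
 
scene lid_pull 0.66 4901 [293.2 205.9] [100.4  65. ] 28.70595359802246 
 [[233.569580078125, 210.2642822265625], [264.80462646484375, 153.22634887695312], [352.87091064453125, 201.453125], [321.6358642578125, 258.4910583496094]]
top case 0.63 11551 [267.7 193.1] [113.  122.1] 1.0050859451293945 
 [[210.1366424560547, 253.2129364013672], [212.2790985107422, 131.09263610839844], [325.29693603515625, 133.0753936767578], [32
[... 1308 characters left out ...]
9873046875), (46.21897888183594, 86.419677734375), 84.12047576904297)
top slide_box 0.54 1032 [436.3 221.3] [36.1 33.9] 45.0 
 
  at z41 ((474.82452392578125, -359.7829895019531), (82.34844207763672, 80.68809509277344), 43.919036865234375)
top lid_pull 0.95 11122 [266.7 192.3] [110.9 122.6] 1.1123995780944824 
 [[210.07716369628906, 252.52578735351562], [212.45765686035156, 129.93124389648438], [323.347900390625, 132.08444213867188], [320.9674072265625, 254.67898559570312]]
top lid_pull 0.63 321 [447. 145.] [15.6 24. ] 45.0 
 [[433.00006103515625, 148.00001525878906], [450.00006103515625, 131.00001525878906], [461.00006103515625, 142.00001525878906], [444.00006103515625, 159.00001525878906]]
```

Run:
```python
from h import *
from h import monitor
print(monitor.get_obs()['t'])
# template overlays
yaw=0
```

```text
1.6
```

View pics/t0a.png

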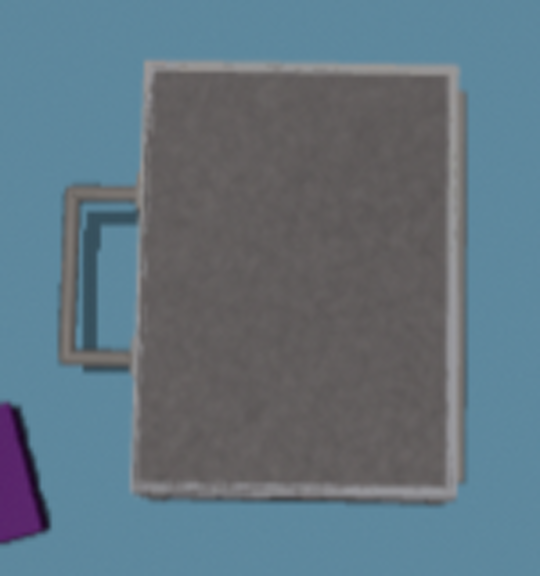

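View pics/s0a.png

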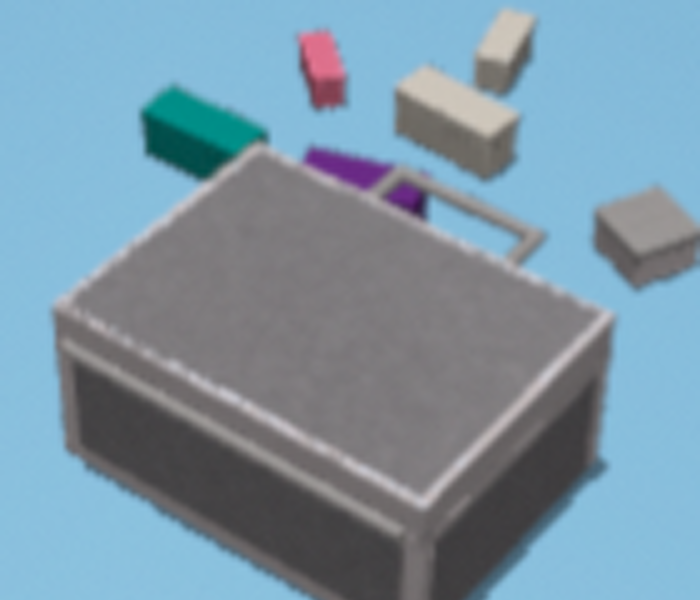

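Run:
```python
from h import *
from scipy.optimize import least_squares
T=np.array([[145,62],[459,67],[457,488],[134,488],[72,190],[66,359]])
T=(T+.5)/3.6-.5+[195,115]
S=np.array([[58,305],[258,147],[613,317],[425,505],[402,175],[540,238]]);S=(S+.5)/5-.5+[225,145]
L=lambda sx,sy,z:[130*sx,95*sy,z]
PT=np.array([L(1,1,119),L(1,-1,119),L(-1,-1,119),L(-1,1,119),[45,137,107],[-45,137,107]],float)
PS=np.array([L(-1,-1,119),L(-1,1,119),L(1,1,119),L(1,-1,119),[-45,137,107],[45,137,107]],float)
def tf(p,P):
    c,s=np.cos(p[2]),np.sin(p[2]);return P@np.array([[c,s,0],[-s,c,0],[0,0,1]])+[p[0],p[1],0]
for name,use in(('both',(1,1)),('top',(1,0)),('scene',(0,1))):
    f=lambda p:np.r_[use[0]*(proj('top',tf(p,PT))-T).ravel(),use[1]*(proj('scene',tf(p,PS))-S).ravel()]
    r=least_squares(f,[536,6,0],loss='soft_l1');print(name,r.x[:2],np.degrees(r.x[2]));print(f(r.x))
    if name=='both':
        print(tf(r.x,np.array([[0,137,107.],[0,-95,95]])))
# box
t=cv2.imread('pics/t0.png');s=cv2.imread('pics/s0.png')
cv2.imwrite('pics/tb.png',cv2.resize(t[215:275,125:185],None,fx=9,fy=9,interpolation=cv2.INTER_CUBIC))
cv2.imwrite('pics/sb.png',cv2.resize(s[145:195,290:350],None,fx=10,fy=10,interpolation=cv2.INTER_CUBIC))
```

```text
both [533.6   5. ] -0.8111546068849605
[-0.3 -1.1 -0.2 -1.5  0.1  1.7 -0.8  0.4  0.2  2.5  0.4 -3.5 -1.4  0.3
 -0.2 -0.8  0.7 -0.3 -0.1  1.3  1.1  0.4 -2.  -0.7]
[[535.5 142.  107. ]
 [532.3 -90.   95. ]]
top [533.2   4.8] -0.7625084384704752
[-0.3 -0.9 -0.1 -1.4  0.3  1.9 -0.6  0.6  0.2  2.7  0.5 -3.2 -0.   0.
 -0.  -0.   0.  -0.  -0.   0.   0.   0.  -0.  -0. ]
scene [533.8   5.8] -0.931746566301738
[-0.  -0.  -0.  -0.  -0.   0.  -0.   0.  -0.   0.  -0.  -0.  -1.1  0.1
  0.1 -0.9  0.9 -0.3  0.1  1.2  1.4  0.3 -1.7 -0.7]
```

View pics/tb.png

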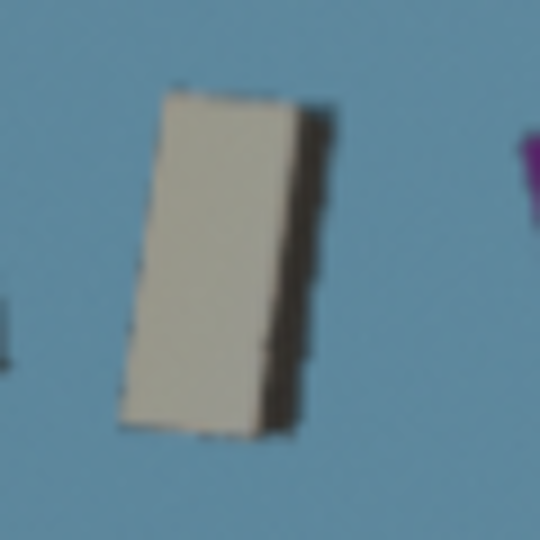

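View pics/sb.png

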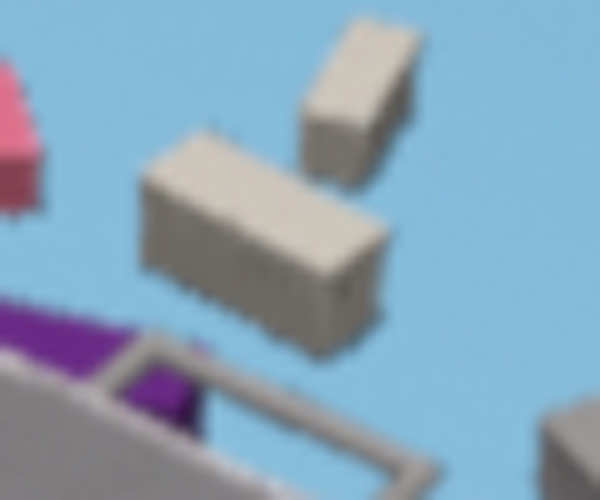

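Run:
```python
from h import *
T=(np.array([[167,92],[300,103],[258,437],[122,427]])+.5)/9-.5+[125,215]
S=(np.array([[390,232],[322,278],[142,180],[203,132]])+.5)/10-.5+[290,145]
P=[]
for a,b in zip(T,S):
    p,e=tri(b,a);print(p,e,atz('top',a,41),atz('scene',b,41));P.append(p)
P=np.array(P);print(P.mean(0));d=P[0]+P[1]-P[2]-P[3];print(np.degrees(np.arctan2(d[1],d[0])),np.linalg.norm(d)/2)
for u in [(322,358),(142,268),(378,315)]: print(atz('scene',(np.array(u)+.5)/10-.5+[290,145],0))
```

```text
[467.4 316.4  37.9] 0.7530075445700826 [466.8 315.2  41. ] [469.6 313.2  41. ]
[463.8 280.7  38.7] 1.3401484090833526 [464.1 280.6  41. ] [464.9 277.5  41. ]
[380.1 290.9  36.1] 2.4487959038108595 [379.2 288.6  41. ] [384.5 286.5  41. ]
[382.4 325.6  37.6] 2.310704373892941 [381.5 323.6  41. ] [385.6 322.7  41. ]
[423.4 303.4  37.6]
-6.512553766634055 84.88563343366197
[462.7 285.3  -0. ]
[383.8 289.7   0. ]
[465.3 317.3  -0. ]
```

{"fn": "carry_out", "kwargs": {
  "targets": [
    [[0,0,-11],[60,80,60],87],
    [[0,0,-23],[100,160,60],60],
    [[0,0,-23],[140,250,60],40],
    [[0,0,-23],[160,290,60],40],
    [[0,0,-23],[175,330,60],40],
    [[0,0,-23],[190,370,60],40],
    [[0,0,-23],[210,410,60],40],
    [[0,0,-23],[225,450,60],40],
    [[0,0,-23],[240,490,60],40],
    [[0,0,-23],[255,525,60],40]
  ]
}}

```text
t: 2.43
ee_pos: [405.0, -219.8, 277.9]
orientation: [3.141, -0.066, 0.001]
ft_force: [1.8, -0.2, -0.0]
width: 40.3
```

```bash
cat > st.py <<'E'
from h import *
from scipy.spatial.transform import Rotation as Ro
o=monitor.get_obs();R=Ro.from_rotvec(o['orientation']).as_matrix()
print('t %.2f'%o['t'],'pos',o['ee_pos'],'q',np.round(o['qpos'],2),'F',o['ft_force'],'w %.1f'%o['width'])
print('toolx yaw %.2f'%np.degrees(np.arctan2(R[1,0],R[0,0])),'toolz',np.round(R[:,2],3))
E
python3 st.py
```

```text
t 2.43 pos [ 405.  -219.8  277.9] q [-0.5  0.1  1.9  0.   1.1  1.1] F [ 1.8 -0.2 -0. ] w 40.3
toolx yaw -2.40 toolz [ 0. -0. -1.]
```

{"fn": "carry_out", "kwargs": {
  "targets": [
    [[0,0,1.5],[15,40,0],40],
    [[0,0,1.5],[30,80,0],40],
    [[0,0,1.5],[43,118,0],40],
    [[0,0,1.5],[57,157,0],40],
    [[0,0,1.5],[71,196,0],40],
    [[0,0,1.5],[85,235,0],40],
    [[0,0,1.5],[99,274,-10],40],
    [[0,0,1.5],[113,313,-20],40],
    [[0,0,1.5],[125,345,-30],40],
    [[0,0,1.5],[130,362,-40],40]
  ]
}}

```text
t: 3.27
ee_pos: [535.9, 144.1, 237.3]
orientation: [-3.14, 0.021, -0.003]
ft_force: [0.9, -1.0, 0.4]
width: 40.1
```

```bash
python3 - <<'E'
from h import *
s=snap('scene','s1.png');t=snap('top','t1.png')
cv2.imwrite('pics/s1a.png',cv2.resize(s[100:250,230:400,::-1],None,fx=4,fy=4,interpolation=cv2.INTER_CUBIC))
E
python3 st.py
```

```text
t 3.37 pos [534.2 142.8 235.8] q [0.2 0.3 1.8 0.  1.1 1.8] F [-1.2 -0.8  0.5] w 40.2
toolx yaw -0.68 toolz [-0. -0. -1.]
```

View pics/s1a.png

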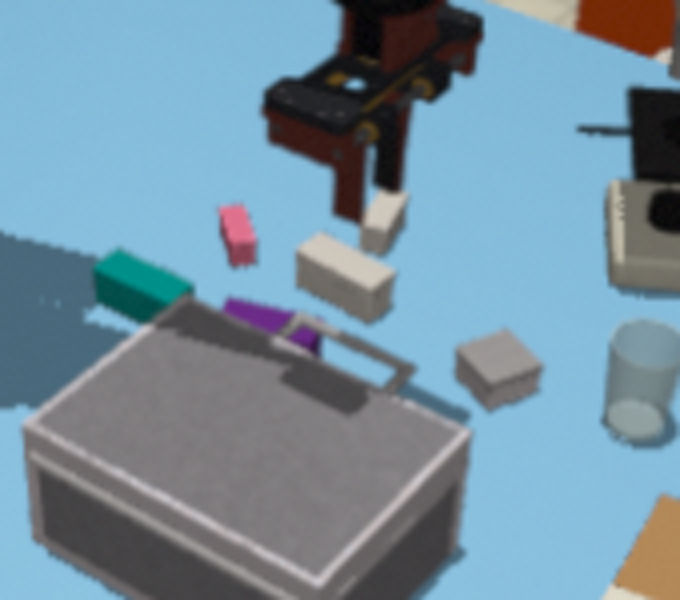

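{"fn": "carry_out", "kwargs": {
  "targets": [
    [[0,0,0],[1,-1,-30],40],
    [[0,0,0],[1,-1,-60],40],
    [[0,0,0],[1,-1,-85],40],
    [[0,0,0],[1,-1,-105],40],
    [[0,0,0],[1,-1,-120],40],
    [[0,0,0],[1,-1,-130],40],
    [[0,0,0],[1,-1,-136],40]
  ]
}}

```text
t: 3.95
ee_pos: [535.0, 138.3, 100.8]
orientation: [3.141, -0.026, -0.002]
ft_force: [-0.3, -0.2, 1.4]
width: 40.0
```

```bash
python3 - <<'E'
from h import *
s=snap('scene','s2.png');t=snap('top','t2.png')
cv2.imwrite('pics/s2a.png',cv2.resize(s[100:250,230:400,::-1],None,fx=4,fy=4,interpolation=cv2.INTER_CUBIC))
E
python3 st.py
```

```text
t 4.05 pos [535.3 138.7 101.3] q [ 0.2  0.5  1.9 -0.   0.8  1.8] F [ 0.4 -0.1 -0.1] w 39.7
toolx yaw -0.92 toolz [-0. -0. -1.]
```

View pics/s2a.png

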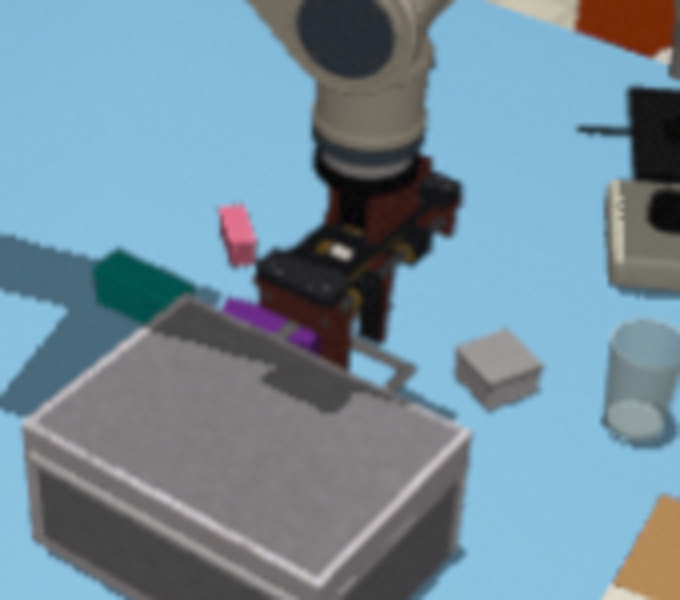

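{"fn": "carry_out", "kwargs": {
  "targets": [
    [[0,0,0],[0,2,-8],40],
    [[0,0,0],[0,2,-13],30],
    [[0,0,0],[0,2,-13],20],
    [[0,0,0],[0,2,-13],12],
    [[0,0,0],[0,2,-13],6],
    [[0,0,0],[0,2,-13],6],
    [[0,0,0],[0,2,-13],6],
    [[0,0,0],[0,2,-13],6]
  ]
}}

```text
t: 4.72
ee_pos: [535.8, 142.9, 88.8]
orientation: [-3.139, 0.025, -0.002]
ft_force: [-0.5, 9.2, -2.4]
width: 9.3
```

```bash
python3 st.py
```

```text
t 4.72 pos [535.8 142.9  88.8] q [0.2 0.5 1.9 0.  0.8 1.8] F [-0.5  9.2 -2.4] w 9.3
toolx yaw -0.92 toolz [ 0.  0. -1.]
```

```bash
python3 -c "
import numpy as np
for th in list(np.arange(0,1.41,.05))+[1.42,1.44,1.45,1.46,1.465,1.47,1.48,1.49,1.5,1.505,1.51]:
  print('%.3f %.1f %.1f'%(th,232*(np.cos(th)-1)-12*np.sin(th),232*np.sin(th)+12*(np.cos(th)-1)))"
```

```text
0.000 0.0 0.0
0.050 -0.9 11.6
0.100 -2.4 23.1
0.150 -4.4 34.5
0.200 -7.0 45.9
0.250 -10.2 57.0
0.300 -13.9 68.0
0.350 -18.2 78.8
0.400 -23.0 89.4
0.450 -28.3 99.7
0.500 -34.2 109.8
0.550 -40.5 119.5
0.600 -47.3 128.9
0.650 -54.6 138.0
0.700 -62.3 146.6
0.750 -70.4 154.9
0.800 -79.0 162.8
0.850 -87.9 170.2
0.900 -97.2 177.2
0.950 -106.8 183.7
1.000 -116.7 189.7
1.050 -127.0 195.2
1.100 -137.5 200.2
1.150 -148.2 204.7
1.200 -159.1 208.6
1.250 -170.2 211.9
1.300 -181.5 214.8
1.350 -192.9 217.0
1.400 -204.4 218.7
1.420 -209.0 219.2
1.440 -213.6 219.6
1.450 -216.0 219.8
1.460 -218.3 219.9
1.465 -219.4 220.0
1.470 -220.6 220.0
1.480 -222.9 220.1
1.490 -225.2 220.2
1.500 -227.6 220.3
1.505 -228.7 220.3
1.510 -229.9 220.3
```

{"fn": "carry_out", "kwargs": {
  "targets": [
    [[0,0,0],[0,1,6],6],
    [[0,0,0],[0,0,17],6],
    [[0,0,0],[0,-2,28],6],
    [[0,0,0],[0,-4,40],6],
    [[0,0,0],[0,-6,51],6],
    [[0,0,0],[0,-9,62],6],
    [[0,0,0],[0,-13,73],6],
    [[0,0,0],[0,-18,84],6],
    [[0,0,0],[0,-22,92],6],
    [[0,0,0],[0,-27,100],6]
  ]
}}

```text
t: 5.55
ee_pos: [535.2, 115.2, 189.3]
orientation: [-3.139, 0.026, 0.0]
ft_force: [0.7, 11.4, -7.3]
width: 9.0
```

```bash
python3 - <<'E'
from h import *
s=snap('scene','s3.png')
E
python3 st.py
```

```text
t 5.60 pos [535.2 114.6 190.7] q [0.2 0.3 1.8 0.  1.  1.8] F [-2.7  5.2  3.1] w 9.6
toolx yaw -0.93 toolz [-0.  0. -1.]
```

View pics/s3.png

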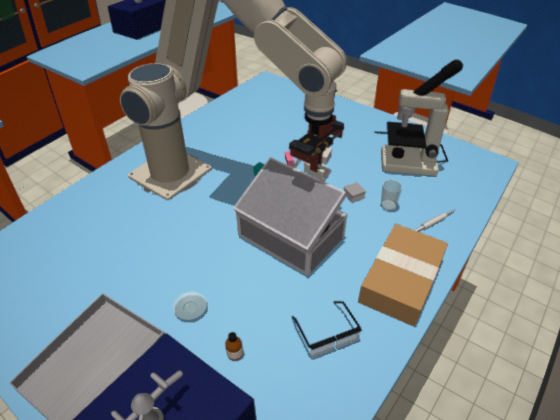

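{"fn": "carry_out", "kwargs": {
  "targets": [
    [[0,0,0],[0,-6,10],6],
    [[0,0,0],[0,-12,20],6],
    [[0,0,0],[0,-19,29],6],
    [[0,0,0],[0,-26,38],6],
    [[0,0,0],[0,-34,47],6],
    [[0,0,0],[0,-42,55],6],
    [[0,0,0],[0,-51,63],6],
    [[0,0,0],[0,-60,71],6],
    [[0,0,0],[0,-69,78],6],
    [[0,0,0],[0,-79,84],6]
  ]
}}

```text
t: 6.43
ee_pos: [534.2, 38.7, 274.9]
orientation: [-3.134, 0.025, 0.002]
ft_force: [-8.4, 20.4, 11.3]
width: 9.1
```

{"fn": "carry_out", "kwargs": {
  "targets": [
    [[0,0,0],[0,-10,6],6],
    [[0,0,0],[0,-20,12],6],
    [[0,0,0],[0,-31,17],6],
    [[0,0,0],[0,-41,21],6],
    [[0,0,0],[0,-52,25],6],
    [[0,0,0],[0,-63,28],6],
    [[0,0,0],[0,-75,31],6],
    [[0,0,0],[0,-86,33],6],
    [[0,0,0],[0,-97,35],6],
    [[0,0,0],[0,-97,35],6]
  ]
}}

```text
t: 7.27
ee_pos: [533.7, -61.6, 310.8]
orientation: [-3.139, 0.025, 0.002]
ft_force: [-11.3, 3.4, 16.6]
width: 9.0
```

```bash
python3 - <<'E'
from h import *
s=snap('scene','s4.png');s=snap('top','t4.png')
for c in('scene','top'):
    for q in ['lid_pull','lid_hinge','bay','stay','knee_knob','objective_a']:
        print(c,q,[(round(d['confidence'],2),w(c,d['point']).round(),proj(c,w(c,d['point'])).round()) for d in place_of(q,c)][:3])
E
python3 st.py
```

```text
scene lid_pull [(0.61, array([531., -63., 324.]), array([[275., 160.]]))]
scene lid_hinge [(0.88, array([531., -88.,  92.]), array([[271., 232.]]))]
scene bay []
scene stay [(0.66, array([529., -90.,  93.]), array([[270., 232.]]))]
scene knee_knob []
scene objective_a []
top lid_pull [(0.66, array([531., -59., 327.]), array([[314., 171.]]))]
top lid_hinge []
top bay [(0.66, array([523.,  45.,  44.]), array([[260., 200.]]))]
top stay []
top knee_knob []
top objective_a [(0.59, array([448.,  72.,  49.]), array([[248., 233.]])), (0.35, array([593., 282.,  -4.]), array([[164., 175.]]))]
t 7.97 pos [533.7 -61.6 310.8] q [-0.1  0.2  1.7  0.   1.2  1.4] F [-11.4   2.1  16.2] w 9.5
toolx yaw -0.89 toolz [-0.  0. -1.]
```

View pics/s4.png

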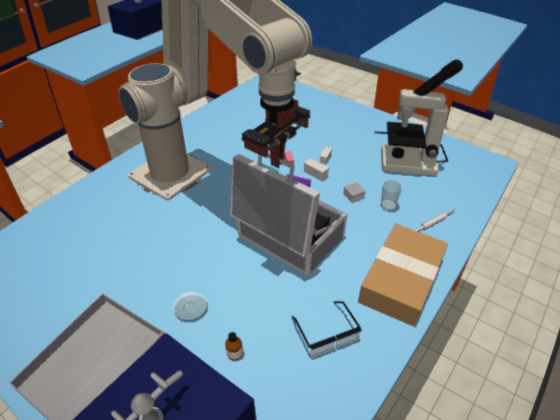

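View pics/t4.png

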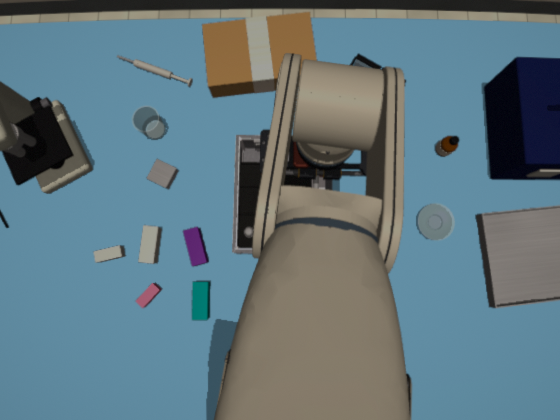

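{"fn": "carry_out", "kwargs": {
  "targets": [
    [[0,0,0],[0,-4,1],6],
    [[0,0,0],[0,-8,2],6],
    [[0,0,0],[0,-12,3],6],
    [[0,0,0],[0,-16,3],6],
    [[0,0,0],[0,-19,3],6],
    [[0,0,0],[0,-19,3],6]
  ]
}}

```text
t: 8.47
ee_pos: [533.5, -79.6, 312.3]
orientation: [-3.139, 0.025, 0.004]
ft_force: [-8.0, 5.8, 7.7]
width: 9.3
```

```bash
python3 st.py
```

```text
t 8.47 pos [533.5 -79.6 312.3] q [-0.2  0.2  1.7  0.   1.2  1.4] F [-8.   5.8  7.7] w 9.3
toolx yaw -0.90 toolz [-0.  0. -1.]
```

{"fn": "carry_out", "kwargs": {
  "targets": [
    [[0,0,0],[0,-1,0],6],
    [[0,0,0],[0,-2,0],6],
    [[0,0,0],[0,-3,0],6],
    [[0,0,0],[0,-3,0],6]
  ]
}}

```text
t: 8.8
ee_pos: [533.5, -82.3, 312.5]
orientation: [-3.138, 0.024, 0.004]
ft_force: [-8.5, 8.0, 8.0]
width: 9.3
```

```bash
python3 st.py
```

```text
t 8.80 pos [533.5 -82.3 312.5] q [-0.2  0.2  1.7  0.   1.2  1.4] F [-8.5  8.   8. ] w 9.3
toolx yaw -0.89 toolz [-0.  0. -1.]
```

{"fn": "carry_out", "kwargs": {
  "targets": [
    [[0,0,0],[0,-1,0],6],
    [[0,0,0],[0,-2,0],6],
    [[0,0,0],[0,-2,0],6]
  ]
}}

```text
t: 9.05
ee_pos: [533.6, -84.4, 312.4]
orientation: [-3.139, 0.024, 0.004]
ft_force: [-7.0, 7.2, 7.3]
width: 9.1
```

```bash
python3 st.py;python3 - <<'E'
from h import *
s=snap('scene','s5.png')
cv2.imwrite('pics/s5a.png',cv2.resize(s[140:290,220:370,::-1],None,fx=4,fy=4,interpolation=cv2.INTER_CUBIC))
E
```

```text
t 9.05 pos [533.6 -84.4 312.4] q [-0.2  0.2  1.7  0.   1.2  1.4] F [-7.   7.2  7.3] w 9.1
toolx yaw -0.89 toolz [-0.  0. -1.]
```

View pics/s5a.png

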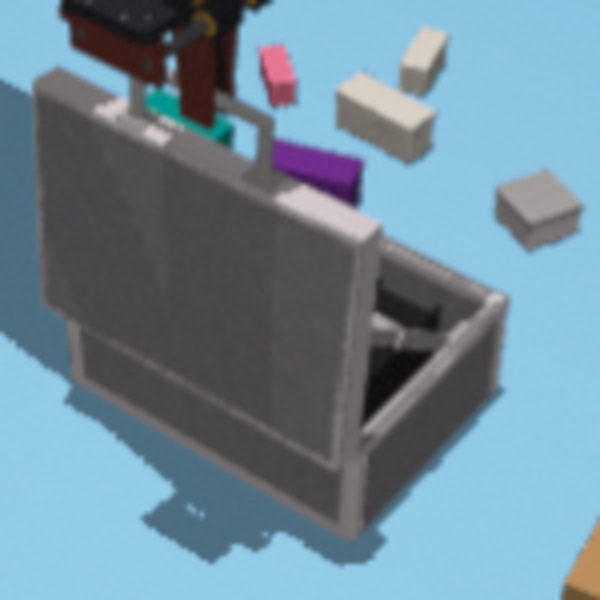

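```bash
cat > stay.py <<'E'
from h import *
YH=-88.5
def C(P):  # case frame -> world
    a=np.radians(-0.85);c,s=np.cos(a),np.sin(a);P=np.atleast_2d(np.array(P,float))
    return P@np.array([[c,s,0],[-s,c,0],[0,0,1]])+[534,6.5,0]
def knee(th,past,x=112):
    L=np.array([x,45,77.]); 
    U=np.array([x,-95+90*np.cos(th),95+90*np.sin(th)])
    m=(L+U)/2;d=np.linalg.norm(U-L);h=np.sqrt(max(0,88**2-d*d/4));u=(U-L)/d
    n=np.array([0,-u[2],u[1]]); n=n if n[2]>0 else -n
    K=m+n*h*(1 if past else -1)
    return L,K,U,d,h
if __name__=='__main__':
  for th in(1.40,1.45,1.465,1.48,1.49,1.5,1.51):
    for p in(0,1):
      L,K,U,d,h=knee(th,p);print(th,p,'d %.1f h %.1f bend %.2f'%(d,h,2*np.arcsin(h/88)),C(K)[0],*(((proj('scene',C(q))[0]-[220,140])*4).round() for q in(L,K,U)))
E
python3 stay.py
```

```text
1.4 0 d 164.1 h 31.8 bend 0.74 [645.4 -33.2 106.2] [449. 341.] [386. 378.] [355. 330.]
1.4 1 d 164.1 h 31.8 bend 0.74 [646.    8.2 154.5] [449. 341.] [424. 293.] [355. 330.]
1.45 0 d 167.9 h 26.3 bend 0.61 [645.4 -31.6 110.4] [449. 341.] [387. 372.] [351. 333.]
1.45 1 d 167.9 h 26.3 bend 0.61 [645.9   2.1 150.9] [449. 341.] [419. 302.] [351. 333.]
1.465 0 d 169.1 h 24.5 bend 0.56 [645.5 -31.  111.9] [449. 341.] [388. 370.] [349. 334.]
1.465 1 d 169.1 h 24.5 bend 0.56 [645.9   0.1 149.6] [449. 341.] [417. 305.] [349. 334.]
1.48 0 d 170.2 h 22.4 bend 0.52 [645.5 -30.3 113.4] [449. 341.] [389. 368.] [348. 336.]
1.48 1 d 170.2 h 22.4 bend 0.52 [645.9  -1.9 148.2] [449. 341.] [415. 308.] [348. 336.]
1.49 0 d 170.9 h 21.0 bend 0.48 [645.5 -29.7 114.6] [449. 341.] [389. 367.] [347. 336.]
1.49 1 d 170.9 h 21.0 bend 0.48 [645.9  -3.3 147.1] [449. 341.] [414. 310.] [347. 336.]
1.5 0 d 171.7 h 19.4 bend 0.44 [645.5 -29.1 115.8] [449. 341.] [390. 365.] [347. 337.]
1.5 1 d 171.7 h 19.4 bend 0.44 [645.8  -4.8 146. ] [449. 341.] [413. 313.] [347. 337.]
1.51 0 d 172.4 h 17.7 bend 0.40 [645.5 -28.5 117.1] [449. 341.] [390. 363.] [346. 338.]
1.51 1 d 172.4 h 17.7 bend 0.40 [645.8  -6.4 144.7] [449. 341.] [411. 315.] [346. 338.]
```

{"fn": "carry_out", "kwargs": {
  "targets": [
    [[0,0,0],[0,-1,0],6],
    [[0,0,0],[0,-2,0],6],
    [[0,0,0],[0,-2,0],6]
  ]
}}

```text
t: 9.35
ee_pos: [533.6, -85.4, 312.4]
orientation: [-3.137, 0.024, 0.004]
ft_force: [-7.9, 11.2, 8.1]
width: 8.8
```

```bash
sed -i 's/U=np.array(\[x,-95+90\*np.cos(th),95+90\*np.sin(th)\])/U=np.array([x,-95+90*np.cos(th)-5.5*np.sin(th),95+90*np.sin(th)+5.5*np.cos(th)])/' stay.py; python3 st.py;python3 - <<'E'
from h import *
s=snap('scene','s6.png')
cv2.imwrite('pics/s6a.png',cv2.resize(s[200:250,290:350,::-1],None,fx=10,fy=10,interpolation=cv2.INTER_CUBIC))
s=cv2.imread('pics/s5.png')
cv2.imwrite('pics/s5b.png',cv2.resize(s[200:250,290:350],None,fx=10,fy=10,interpolation=cv2.INTER_CUBIC))
E
```

```text
t 9.35 pos [533.6 -85.4 312.4] q [-0.2  0.2  1.7  0.   1.2  1.4] F [-7.9 11.2  8.1] w 8.8
toolx yaw -0.89 toolz [-0.  0. -1.]
```

View pics/s6a.png

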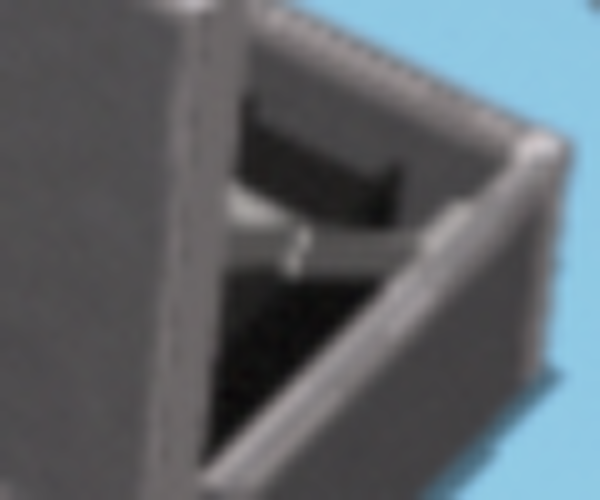

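View pics/s5b.png

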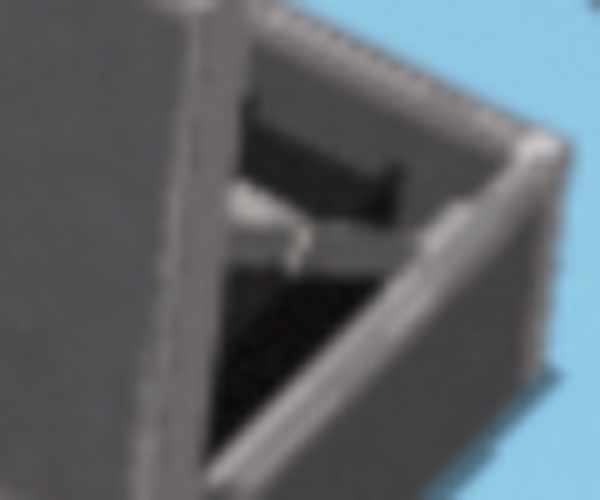

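{"fn": "carry_out", "kwargs": {
  "targets": [
    [[0,0,0],[0,-1,0],6],
    [[0,0,0],[0,-1,0],6],
    [[0,0,0],[0,-1,0],6]
  ]
}}

```text
t: 9.65
ee_pos: [533.6, -86.0, 312.4]
orientation: [-3.136, 0.024, 0.004]
ft_force: [-7.8, 13.0, 9.1]
width: 9.1
```

```bash
python3 st.py;python3 - <<'E'
from h import *
s=snap('scene','s7.png')
cv2.imwrite('pics/s7a.png',cv2.resize(s[200:250,290:350,::-1],None,fx=10,fy=10,interpolation=cv2.INTER_CUBIC))
E
```

```text
t 9.65 pos [533.6 -86.  312.4] q [-0.2  0.2  1.7  0.   1.2  1.4] F [-7.8 13.   9.1] w 9.1
toolx yaw -0.89 toolz [-0.  0. -1.]
```

View pics/s7a.png

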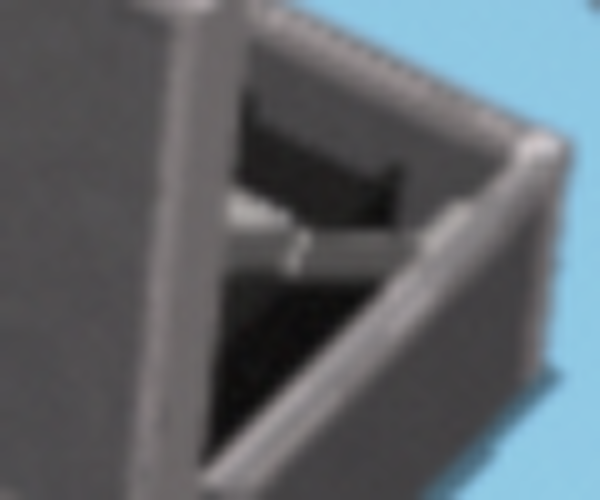

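{"fn": "carry_out", "kwargs": {
  "targets": [
    [[0,0,0],[0,-1,0],6],
    [[0,0,0],[0,-2,0],6],
    [[0,0,0],[0,-2,0],6],
    [[0,0,0],[0,-2,0],6]
  ]
}}

```text
t: 10.03
ee_pos: [533.6, -87.0, 312.4]
orientation: [-3.134, 0.024, 0.004]
ft_force: [-7.4, 18.0, 9.9]
width: 9.3
```

```bash
python3 st.py;python3 - <<'E'
from h import *
s=snap('scene','s8.png')
cv2.imwrite('pics/s8a.png',cv2.resize(s[200:250,290:350,::-1],None,fx=10,fy=10,interpolation=cv2.INTER_CUBIC))
E
```

```text
t 10.03 pos [533.6 -87.  312.4] q [-0.2  0.2  1.7  0.   1.2  1.4] F [-7.4 18.   9.9] w 9.3
toolx yaw -0.88 toolz [-0.  0. -1.]
```

View pics/s8a.png

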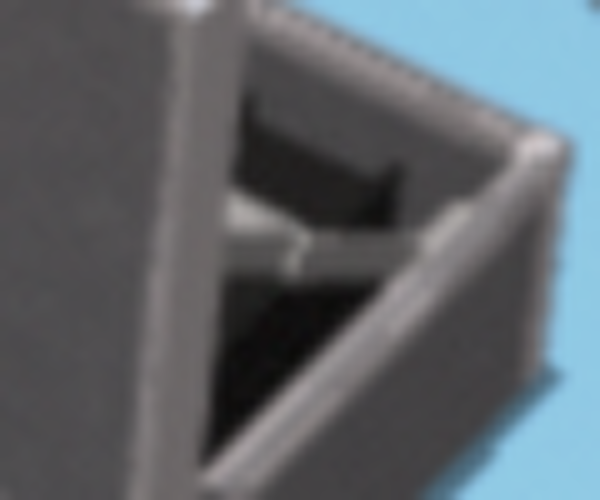

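{"fn": "carry_out", "kwargs": {
  "targets": [
    [[0,0,0],[0,2,0],6],
    [[0,0,0],[0,4,0],6],
    [[0,0,0],[0,5,0],6],
    [[0,0,0],[0,6,0],6],
    [[0,0,0],[0,6,0],6]
  ]
}}

```text
t: 10.5
ee_pos: [533.6, -85.2, 312.4]
orientation: [3.14, -0.024, -0.004]
ft_force: [-7.6, -1.7, 6.1]
width: 9.4
```

```bash
python3 st.py;python3 - <<'E'
from h import *
s=snap('scene','s9.png')
cv2.imwrite('pics/s9a.png',cv2.resize(s[200:250,290:350,::-1],None,fx=10,fy=10,interpolation=cv2.INTER_CUBIC))
E
```

```text
t 10.50 pos [533.6 -85.2 312.4] q [-0.2  0.2  1.7 -0.   1.2  1.4] F [-7.6 -1.7  6.1] w 9.4
toolx yaw -0.88 toolz [-0. -0. -1.]
```

View pics/s9a.png

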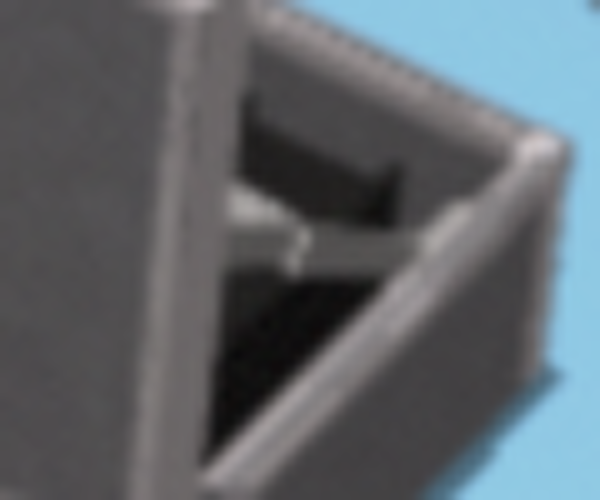

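{"fn": "carry_out", "kwargs": {
  "targets": [
    [[0,0,0],[0,1,0],6],
    [[0,0,0],[0,3,0],6],
    [[0,0,0],[0,5,0],6],
    [[0,0,0],[0,6,0],6],
    [[0,0,0],[0,6,0],6]
  ]
}}

```text
t: 10.97
ee_pos: [533.7, -80.2, 312.3]
orientation: [3.138, -0.024, -0.004]
ft_force: [-6.1, -5.7, 4.7]
width: 9.2
```

```bash
python3 st.py;python3 - <<'E'
from h import *
s=snap('scene','s10.png')
cv2.imwrite('pics/s10a.png',cv2.resize(s[200:250,290:350,::-1],None,fx=10,fy=10,interpolation=cv2.INTER_CUBIC))
from stay import knee,C
for th in(1.46,1.5):
  for p in(0,1):
    L,K,U,d,h=knee(th,p);print(th,p,h,*(((proj('scene',C(q))[0]-[290,200])*10).round() for q in(L,K,U)))
E
```

```text
t 10.97 pos [533.7 -80.2 312.3] q [-0.2  0.2  1.7 -0.   1.2  1.4] F [-6.1 -5.7  4.7] w 9.2
toolx yaw -0.89 toolz [-0. -0. -1.]
1.46 0 15.293175422011835 [423. 251.] [279. 300.] [162. 246.]
1.46 1 15.293175422011835 [423. 251.] [324. 197.] [162. 246.]
1.5 0 0.0 [423. 251.] [297. 252.] [154. 253.]
1.5 1 0.0 [423. 251.] [297. 252.] [154. 253.]
```

View pics/s10a.png

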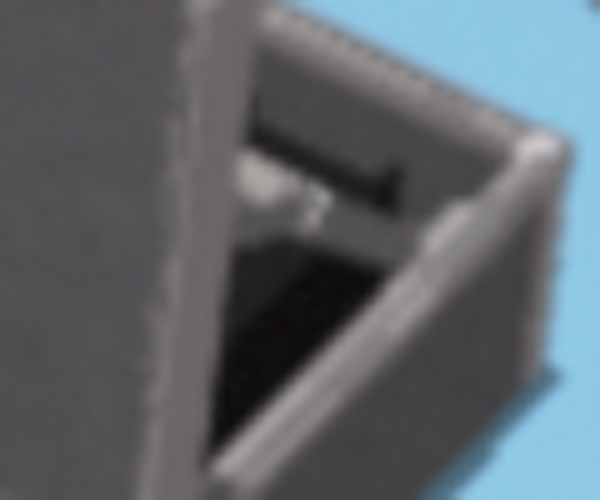

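{"fn": "carry_out", "kwargs": {
  "targets": [
    [[0,0,0],[0,1,0],6],
    [[0,0,0],[0,2,0],6],
    [[0,0,0],[0,3,0],6],
    [[0,0,0],[0,3,0],6]
  ]
}}

```text
t: 11.35
ee_pos: [533.7, -77.4, 312.2]
orientation: [3.138, -0.024, -0.003]
ft_force: [-6.7, -5.7, 3.6]
width: 9.5
```

```bash
python3 st.py;python3 - <<'E'
from h import *
s=snap('scene','s11.png')
cv2.imwrite('pics/s11a.png',cv2.resize(s[200:250,290:350,::-1],None,fx=10,fy=10,interpolation=cv2.INTER_CUBIC))
E
```

```text
t 11.35 pos [533.7 -77.4 312.2] q [-0.2  0.2  1.7 -0.   1.2  1.4] F [-6.7 -5.7  3.6] w 9.5
toolx yaw -0.89 toolz [-0. -0. -1.]
```

View pics/s11a.png

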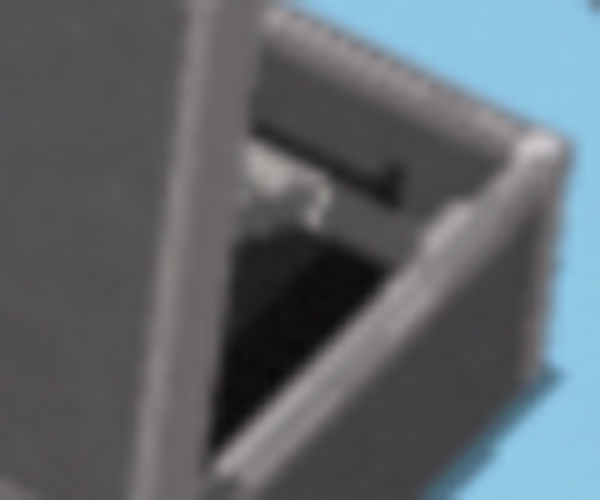

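{"fn": "carry_out", "kwargs": {
  "targets": [
    [[0,0,0],[0,1,0],6],
    [[0,0,0],[0,2,0],6],
    [[0,0,0],[0,2,0],6]
  ]
}}

```text
t: 11.65
ee_pos: [533.7, -75.7, 312.1]
orientation: [3.138, -0.024, -0.003]
ft_force: [-6.3, -7.8, 2.8]
width: 9.3
```

```bash
python3 st.py
```

```text
t 11.65 pos [533.7 -75.7 312.1] q [-0.2  0.2  1.7 -0.   1.2  1.4] F [-6.3 -7.8  2.8] w 9.3
toolx yaw -0.89 toolz [-0. -0. -1.]
```

{"fn": "carry_out", "kwargs": {
  "targets": [
    [[0,0,0],[0,1.5,0],6],
    [[0,0,0],[0,1.5,0],6],
    [[0,0,0],[0,1.5,0],6]
  ]
}}

```text
t: 11.9
ee_pos: [533.8, -74.8, 312.0]
orientation: [3.137, -0.024, -0.003]
ft_force: [-6.6, -11.0, 3.8]
width: 9.1
```

```bash
python3 st.py;python3 - <<'E'
from h import *
s=snap('scene','s12.png')
cv2.imwrite('pics/s12a.png',cv2.resize(s[200:250,290:350,::-1],None,fx=10,fy=10,interpolation=cv2.INTER_CUBIC))
E
```

```text
t 11.90 pos [533.8 -74.8 312. ] q [-0.2  0.2  1.7 -0.   1.2  1.4] F [ -6.6 -11.    3.8] w 9.1
toolx yaw -0.89 toolz [-0. -0. -1.]
```

View pics/s12a.png

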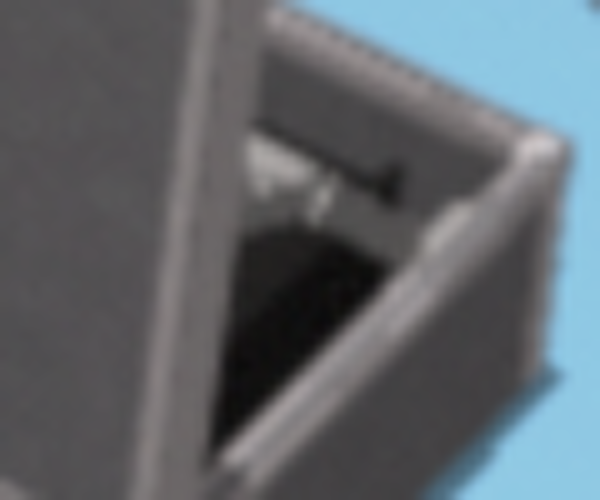

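{"fn": "carry_out", "kwargs": {
  "targets": [
    [[0,0,0],[0,0,0],12],
    [[0,0,0],[0,0,0],30],
    [[0,0,0],[0,0,0],40],
    [[0,0,0],[0,0,0],40],
    [[0,0,0],[0,0,10],40],
    [[0,0,0],[0,0,30],40],
    [[0,0,0],[0,0,60],40],
    [[0,0,0],[0,20,70],50],
    [[0,0,0],[-15,55,70],60],
    [[0,0,0],[-30,90,70],60]
  ]
}}

```text
t: 12.78
ee_pos: [506.0, 18.3, 382.4]
orientation: [-3.141, 0.027, -0.004]
ft_force: [-0.1, 0.9, -0.7]
width: 56.7
```

{"fn": "carry_out", "kwargs": {
  "targets": [
    [[0,0,0],[-10,40,0],60],
    [[0,0,0],[-20,80,0],60],
    [[0,0,0],[-30,120,0],60],
    [[0,0,0],[-40,160,0],60],
    [[0,0,0],[-50,200,0],60],
    [[0,0,0],[-60,240,-10],60],
    [[0,0,0],[-70,270,-30],60],
    [[0,0,0],[-77,284,-60],60]
  ]
}}

```text
t: 13.45
ee_pos: [428.8, 306.4, 323.1]
orientation: [-3.137, 0.02, -0.008]
ft_force: [0.2, -1.0, -0.0]
width: 59.9
```

```bash
python3 st.py;python3 - <<'E'
from h import *
s=snap('scene','s13.png')
t=snap('top','t13.png')
for c in('scene','top'):
    for q in ['bay','stay','knee_knob','objective_a','slide_box','lid_pull']:
        print(c,q,[(round(d['confidence'],2),w(c,d['point']).round(),proj(c,w(c,d['point'])).round()) for d in place_of(q,c)][:3])
cv2.imwrite('pics/s13a.png',cv2.resize(s[130:280,220:390,::-1],None,fx=4,fy=4,interpolation=cv2.INTER_CUBIC))
cv2.imwrite('pics/t13a.png',cv2.resize(t[115:275,195:345,::-1],None,fx=3.6,fy=3.6,interpolation=cv2.INTER_CUBIC))
E
```

```text
t 13.45 pos [428.8 306.4 323.1] q [0.6 0.2 1.7 0.  1.2 2.2] F [ 0.2 -1.  -0. ] w 59.9
toolx yaw -0.72 toolz [ 0.  0. -1.]
scene bay []
scene stay []
scene knee_knob [(0.64, array([629.,  -8., 143.]), array([[317., 217.]]))]
scene objective_a []
scene slide_box [(0.72, array([400., 401.,  -0.]), array([[325., 158.]])), (0.69, array([307., 305.,   2.]), array([[289., 161.]])), (0.62, array([421., 304.,   2.]), array([[315., 173.]]))]
scene lid_pull [(0.85, array([531., -74., 324.]), array([[272., 161.]])), (0.51, array([ 476., -361.,   -1.]), array([[191., 307.]]))]
top bay [(0.8, array([525.,  41.,  46.]), array([[262., 200.]])), (0.16, array([ 479., -373.,   -3.]), array([[436., 221.]]))]
top stay []
top knee_knob [(0.47, array([629.,  -7., 143.]), array([[283., 143.]]))]
top objective_a [(0.41, array([449.,  70.,  49.]), array([[249., 232.]]))]
top slide_box [(0.91, array([424., 305.,   1.]), array([[152., 244.]])), (0.77, array([418., 199.,   2.]), array([[196., 247.]])), (0.72, array([309., 307.,  -2.]), array([[150., 293.]]))]
top lid_pull [(0.66, array([527., -74., 328.]), array([[323., 172.]]))]
```

View pics/s13a.png

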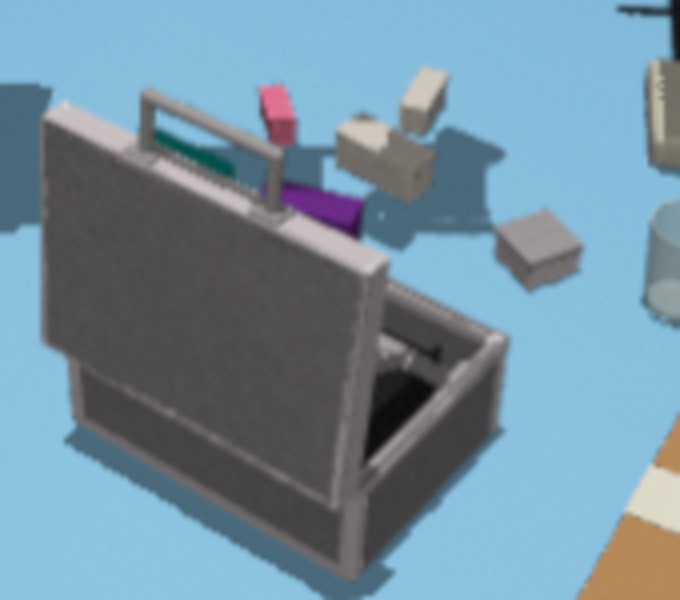

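View pics/t13a.png

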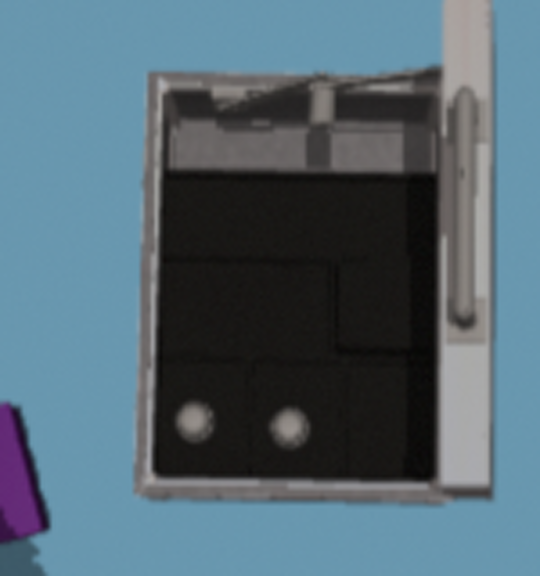

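Run:
```python
from h import *
t=cv2.imread('pics/t13.png')
a=np.clip(t[125:260,225:325].astype(float)*4-60,0,255).astype(np.uint8)
cv2.imwrite('pics/t13b.png',cv2.resize(a,None,fx=4.4,fy=4.4,interpolation=cv2.INTER_CUBIC))
from stay import *
for th in(1.45,1.465):print(th,C(knee(th,1)[1]))
```

```text
1.45 [[645.8  -6.7 144.5]]
1.465 [[645.8  -9.3 142.2]]
```

View pics/t13b.png

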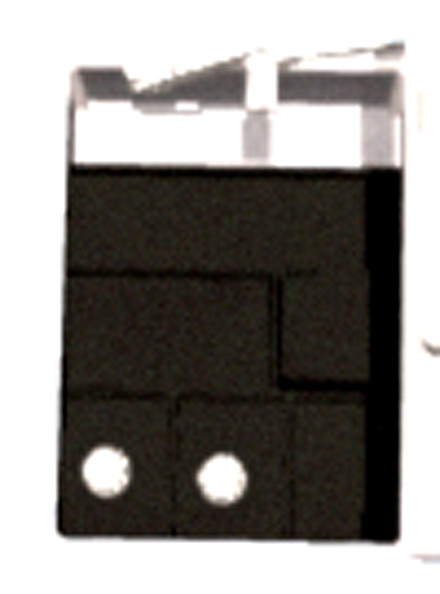

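Run:
```python
from h import *
from stay import C
for uv in [(66,272),(66,395),(270,272),(270,385),(66,387),(168,332)]:
    p=(np.array(uv)+.5)/4.4-.5+[225,125]
    print(uv,atz('top',p,48),atz('top',p,58))
# predicted bay pixel for guess 
print(((proj('top',C([[-10,34,48]]))-[225,125]+.5)*4.4), w('top',[0,0,0]))
# interior wall reference: y=+89 at z48..95
for P in ([0,89,48],[0,89,95],[75,89,48],[75,0,48]): print(P,C(P),(proj('top',C(P))-[225,125]+.5)*4.4)
for c in('scene','top'):
  for k in range(3):
    vision.get_image(c)
    for q in ['bay','knee_knob','slide_box']:
        print(c,q,[(round(d['confidence'],2),w(c,d['point'])) for d in place_of(q,c) if d['confidence']>.4 and (q!='slide_box' or abs(w(c,d['point'])[0]-424)<30)][:2])
```

```text
(66, 272) [554.7  92.6  48. ] [552.8  91.6  58. ]
(66, 395) [490.1  91.8  48. ] [488.9  90.8  58. ]
(270, 272) [554.6 -13.8  48. ] [552.7 -13.7  58. ]
(270, 385) [495.2 -13.7  48. ] [494.  -13.7  58. ]
(66, 387) [494.2  91.8  48. ] [493.   90.9  58. ]
(168, 332) [523.   39.2  48. ] [521.5  38.7  58. ]
[[165.7 329.6]] [ 367.3   -8.8 1071.1]
[0, 89, 48] [[535.3  95.5  48. ]] [[ 60.5 309.1]]
[0, 89, 95] [[535.3  95.5  95. ]] [[ 51.1 293.8]]
[75, 89, 48] [[610.3  94.4  48. ]] [[ 64.5 168.3]]
[75, 0, 48] [[609.    5.4  48. ]] [[233.8 170.5]]
scene bay []
scene knee_knob [(0.54, array([ 476.9, -363.2,    1.5]))]
scene slide_box [(0.66, array([422.2, 304.7,  -2.8])), (0.55, array([399.6, 402.4,  -1.7]))]
scene bay []
scene knee_knob [(0.52, array([629. ,  -8.4, 143.6]))]
scene slide_box [(0.74, array([422.7, 301.3,  -0.3])), (0.68, array([417. , 202.8,   0.2]))]
scene bay []
scene knee_knob [(0.44, array([626.5,  -8.4, 142. ]))]
scene slide_box [(0.67, array([423.5, 305.7,  -1.3])), (0.65, array([419.2, 195.7,   1.5]))]
top bay [(0.63, array([523.5,  42.1,  47.7]))]
top knee_knob [(0.54, array([628.7,  -6.9, 141.6]))]
top slide_box [(0.9, array([418.8, 303.8,  -0.7])), (0.79, array([418.3, 199.1,   1.1]))]
top bay [(0.75, array([523.8,  40.3,  44.5]))]
top knee_knob [(0.66, array([629. ,  -8.1, 146. ]))]
top slide_box [(0.77, array([415.1, 196. ,   1. ])), (0.61, array([404.3, 404. ,  -1.7]))]
top bay [(0.76, array([521.8,  42.2,  45.7]))]
top knee_knob []
top slide_box [(0.9, array([419.8, 305.6,   0.1])), (0.88, array([403.9, 403.3,   0.4]))]
```

{"fn": "carry_out", "kwargs": {
  "targets": [
    [[0,0,-6],[-6,-3,-25],60],
    [[0,0,-6],[-6,-3,-60],60],
    [[0,0,-6],[-6,-3,-100],60],
    [[0,0,-6],[-6,-3,-140],60],
    [[0,0,-6],[-6,-3,-175],60],
    [[0,0,-6],[-6,-3,-205],60],
    [[0,0,-6],[-6,-3,-230],60],
    [[0,0,-6],[-6,-3,-245],60],
    [[0,0,-6],[-6,-3,-255],60],
    [[0,0,-6],[-6,-3,-255],60]
  ]
}}

```text
t: 16.18
ee_pos: [421.6, 298.2, 63.7]
orientation: [3.134, -0.189, -0.004]
ft_force: [-0.8, -0.0, -0.1]
width: 59.9
```

```bash
python3 st.py;python3 - <<'E'
from h import *
s=snap('scene','s14.png')
cv2.imwrite('pics/s14a.png',cv2.resize(s[100:220,260:400,::-1],None,fx=5,fy=5,interpolation=cv2.INTER_CUBIC))
E
```

```text
t 16.18 pos [421.6 298.2  63.7] q [ 0.6  0.5  2.  -0.   0.7  2.3] F [-0.8 -0.  -0.1] w 59.9
toolx yaw -6.89 toolz [-0. -0. -1.]
```

View pics/s14a.png

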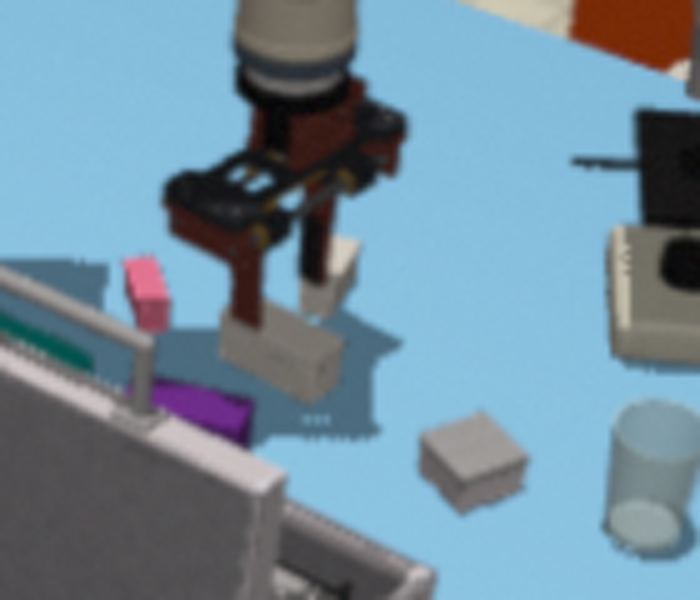

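{"fn": "carry_out", "kwargs": {
  "targets": [
    [[0,0,0],[1,4,0],60],
    [[0,0,0],[1,4,-15],60],
    [[0,0,0],[1,4,-30],60],
    [[0,0,0],[1,4,-42],60],
    [[0,0,0],[1,4,-48],60],
    [[0,0,0],[1,4,-48],50]
  ]
}}

```text
t: 16.73
ee_pos: [423.3, 302.8, 17.0]
orientation: [3.135, -0.189, -0.001]
ft_force: [-0.3, -0.6, 0.1]
width: 56.1
```

```bash
python3 st.py
```

```text
t 16.73 pos [423.3 302.8  17. ] q [0.6 0.6 2.  0.  0.6 2.3] F [-0.3 -0.6  0.1] w 56.1
toolx yaw -6.88 toolz [-0. -0. -1.]
```

{"fn": "carry_out", "kwargs": {
  "targets": [
    [[0,0,0],[0,0,-1],44],
    [[0,0,0],[0,0,-1],38],
    [[0,0,0],[0,0,-1],30],
    [[0,0,0],[0,0,-1],30],
    [[0,0,0],[0,0,-1],30],
    [[0,0,0],[0,0,-1],30],
    [[0,0,0],[0,0,10],30],
    [[0,0,0],[0,0,40],30]
  ]
}}

```text
t: 17.4
ee_pos: [421.2, 301.2, 55.4]
orientation: [3.132, -0.188, -0.009]
ft_force: [0.2, -0.7, -1.0]
width: 35.8
```

```bash
python3 st.py;python3 - <<'E'
from h import *
s=snap('scene','s15.png')
cv2.imwrite('pics/s15a.png',cv2.resize(s[100:220,260:400,::-1],None,fx=5,fy=5,interpolation=cv2.INTER_CUBIC))
E
```

```text
t 17.40 pos [421.2 301.2  55.4] q [ 0.6  0.5  1.9 -0.   0.7  2.3] F [ 0.2 -0.7 -1. ] w 35.8
toolx yaw -6.88 toolz [-0. -0. -1.]
```

View pics/s15a.png

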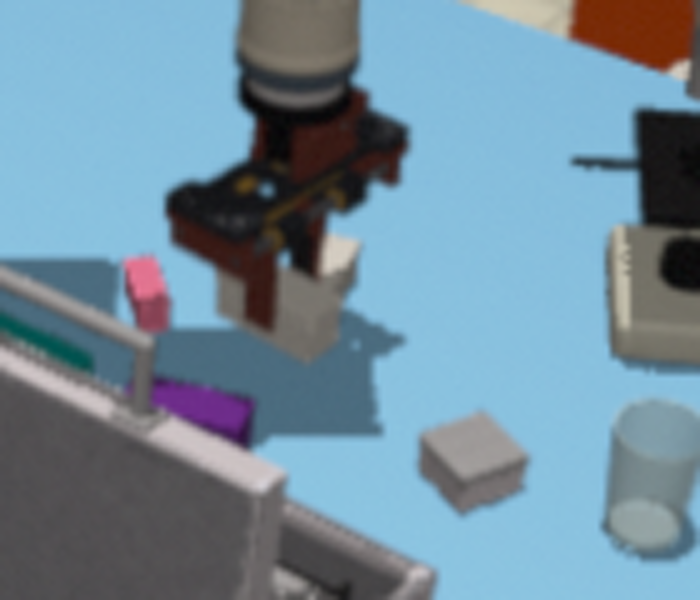

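{"fn": "carry_out", "kwargs": {
  "targets": [
    [[0,0,5],[0,0,35],30],
    [[0,0,12],[0,0,70],30],
    [[0,0,19],[0,0,105],30],
    [[0,0,26],[0,0,140],30],
    [[0,0,33],[10,-25,160],30],
    [[0,0,40],[22,-60,160],30],
    [[0,0,47],[34,-90,160],30],
    [[0,0,54],[46,-120,160],30],
    [[0,0,61],[56,-145,160],30],
    [[0,0,68],[66,-170,160],30]
  ]
}}

```text
t: 18.28
ee_pos: [489.6, 131.1, 218.2]
orientation: [2.706, 1.596, 0.001]
ft_force: [-0.6, 0.4, -1.8]
width: 35.6
```

{"fn": "carry_out", "kwargs": {
  "targets": [
    [[0,0,7],[10,-25,0],30],
    [[0,0,14],[18,-50,0],30],
    [[0,0,21],[26,-70,0],30],
    [[0,0,28],[32,-85,0],30],
    [[0,0,28],[34,-91,0],30],
    [[0,0,28],[34,-91,0],30],
    [[0,0,28],[34,-91,0],30]
  ]
}}

```text
t: 18.87
ee_pos: [523.1, 42.1, 217.6]
orientation: [-2.251, -2.191, -0.0]
ft_force: [0.6, -0.2, -1.3]
width: 35.9
```

```bash
python3 st.py;python3 - <<'E'
from h import *
s=snap('scene','s16.png');t=snap('top','t16.png')
cv2.imwrite('pics/s16a.png',cv2.resize(s[100:270,220:390,::-1],None,fx=3.5,fy=3.5,interpolation=cv2.INTER_CUBIC))
E
```

```text
t 18.87 pos [523.1  42.1 217.6] q [0.1 0.3 1.9 0.  1.  0.1] F [ 0.6 -0.2 -1.3] w 35.9
toolx yaw 88.46 toolz [-0.  0. -1.]
```

View pics/s16a.png

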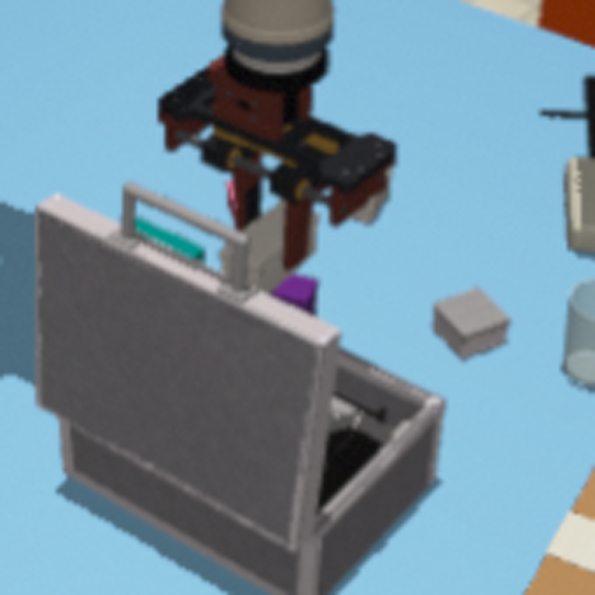

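View pics/t16.png

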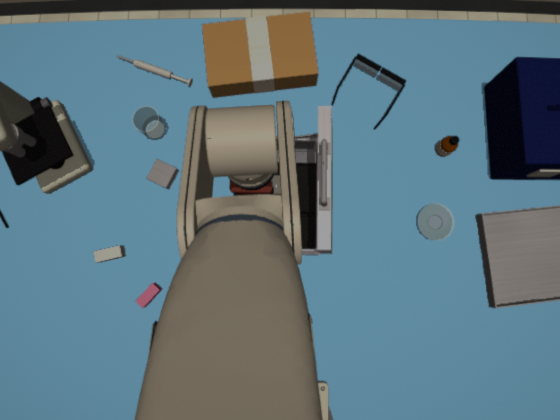

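{"fn": "carry_out", "kwargs": {
  "targets": [
    [[0,0,0],[-1,0,-25],30],
    [[0,0,0],[-1,0,-55],30],
    [[0,0,0],[-1,0,-85],30],
    [[0,0,0],[-1,0,-110],30],
    [[0,0,0],[-1,0,-128],30],
    [[0,0,0],[-1,0,-140],30],
    [[0,0,0],[-1,0,-144],30],
    [[0,0,0],[-1,0,-144],30]
  ]
}}

```text
t: 19.63
ee_pos: [522.1, 42.4, 72.9]
orientation: [-2.245, -2.196, 0.002]
ft_force: [1.4, -0.4, -0.8]
width: 35.6
```

```bash
python3 st.py
```

```text
t 19.63 pos [522.1  42.4  72.9] q [0.1 0.5 1.9 0.  0.7 0.1] F [ 1.4 -0.4 -0.8] w 35.6
toolx yaw 88.72 toolz [-0. -0. -1.]
```

{"fn": "carry_out", "kwargs": {
  "targets": [
    [[0,0,0],[0,0,-3],30],
    [[0,0,0],[0,0,-5],30],
    [[0,0,0],[0,0,-7],30],
    [[0,0,0],[0,0,-7],30]
  ]
}}

```text
t: 19.97
ee_pos: [522.9, 41.8, 66.9]
orientation: [2.246, 2.196, 0.001]
ft_force: [0.6, -0.2, -0.7]
width: 35.7
```

```bash
python3 st.py
```

```text
t 19.97 pos [522.9  41.8  66.9] q [0.1 0.5 1.9 0.  0.7 0.1] F [ 0.6 -0.2 -0.7] w 35.7
toolx yaw 88.70 toolz [ 0.  0. -1.]
```

{"fn": "carry_out", "kwargs": {
  "targets": [
    [[0,0,0],[0,0,-1],30],
    [[0,0,0],[0,0,-2],30],
    [[0,0,0],[0,0,-3],30],
    [[0,0,0],[0,0,-3],30]
  ]
}}

```text
t: 20.3
ee_pos: [522.9, 41.8, 65.0]
orientation: [2.246, 2.196, 0.001]
ft_force: [-4.9, -1.4, 17.2]
width: 35.5
```

```bash
python3 st.py
```

```text
t 20.30 pos [522.9  41.8  65. ] q [ 0.1  0.5  1.9 -0.   0.7  0.1] F [-4.9 -1.4 17.2] w 35.5
toolx yaw 88.71 toolz [ 0.  0. -1.]
```

{"fn": "carry_out", "kwargs": {
  "targets": [
    [[0,0,0],[0,0,1],36],
    [[0,0,0],[0,0,1],42],
    [[0,0,0],[0,0,1],48],
    [[0,0,0],[0,0,1],48],
    [[0,0,0],[0,0,5],48],
    [[0,0,0],[0,0,20],48],
    [[0,0,0],[0,0,50],48],
    [[0,0,0],[0,0,90],48],
    [[0,0,0],[0,0,130],48],
    [[0,0,0],[0,0,170],48]
  ]
}}

```text
t: 21.13
ee_pos: [521.9, 41.8, 235.2]
orientation: [-2.246, -2.196, 0.001]
ft_force: [1.3, -0.7, -0.6]
width: 48.1
```

{"fn": "carry_out", "kwargs": {
  "targets": [
    [[0,0,0],[-10,35,30],48],
    [[0,0,0],[-20,70,60],48],
    [[0,0,0],[-30,105,60],40],
    [[0,0,0],[-40,145,60],20],
    [[0,0,0],[-50,185,60],0],
    [[0,0,0],[-50,220,60],0],
    [[0,0,0],[-50,240,60],0]
  ]
}}

```text
t: 21.72
ee_pos: [471.6, 285.3, 294.0]
orientation: [-2.243, -2.198, -0.002]
ft_force: [-0.1, -0.0, 0.2]
width: 18.0
```

```bash
python3 st.py;python3 - <<'E'
from h import *
s=snap('scene','s17.png');t=snap('top','t17.png')
for k in range(3):
  for c in('top','scene'):
    vision.get_image(c)
    for q in ['bay','knee_knob','slide_box','lid_pull']:
        print(c,q,[(round(d['confidence'],2),w(c,d['point'])) for d in place_of(q,c) if d['confidence']>.3 and np.linalg.norm(w(c,d['point'])[:2]-[540,0])<150][:2])
cv2.imwrite('pics/s17a.png',cv2.resize(s[140:280,220:360,::-1],None,fx=4,fy=4,interpolation=cv2.INTER_CUBIC))
cv2.imwrite('pics/t17a.png',cv2.resize(np.clip(t[115:275,195:345,::-1]*1.6,0,255).astype(np.uint8),None,fx=3.6,fy=3.6,interpolation=cv2.INTER_CUBIC))
E
```

```text
t 21.72 pos [471.6 285.3 294. ] q [0.5 0.2 1.7 0.  1.2 0.5] F [-0.1 -0.   0.2] w 18.0
toolx yaw 88.84 toolz [ 0.  0. -1.]
top bay [(0.74, array([523.3,  42.8,  46.8]))]
top knee_knob [(0.46, array([630.9,  -5.3, 140.8]))]
top slide_box [(0.71, array([522. ,  40.5,  47.4]))]
top lid_pull [(0.98, array([530.5, -75.2, 325.7]))]
scene bay []
scene knee_knob [(0.51, array([630.3,  -9.7, 141.4]))]
scene slide_box []
scene lid_pull [(0.8, array([530. , -74.5, 324.8]))]
top bay [(0.79, array([522.6,  42.9,  47.8]))]
top knee_knob []
top slide_box [(0.74, array([524.3,  39.5,  46.7]))]
top lid_pull [(0.7, array([531.4, -74.9, 328.5]))]
scene bay [(0.67, array([530.6,   7. ,   1. ])), (0.42, array([629.6, -12. , 143.3]))]
scene knee_knob [(0.39, array([630.7,  -8.4, 146.7]))]
scene slide_box []
scene lid_pull [(0.64, array([528.5, -75.2, 326.8]))]
top bay [(0.8, array([520.2,  43.9,  47.4]))]
top knee_knob [(0.6, array([627.7,  -6.3, 143.5])), (0.59, array([448.1,  65.9,  49.1]))]
top slide_box [(0.61, array([521.6,  39.2,  46. ]))]
top lid_pull [(0.91, array([529.9, -74.5, 330.1])), (0.37, array([524.6,  42.8,  48.3]))]
scene bay []
scene knee_knob [(0.4, array([624.4,  -8.6, 140.4]))]
scene slide_box []
scene lid_pull []
```

View pics/s17a.png

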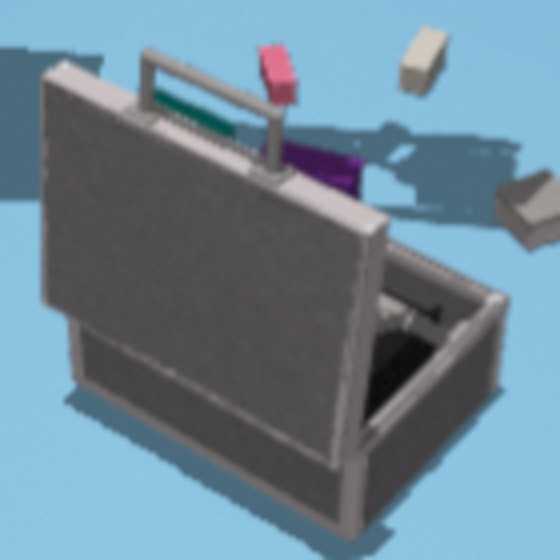

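View pics/t17a.png

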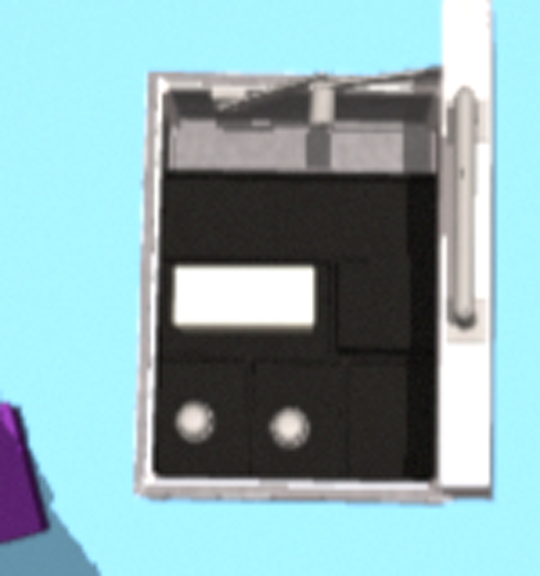

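{"fn": "carry_out", "kwargs": {
  "targets": [
    [[0,0,0],[8,-30,10],0],
    [[0,0,0],[16,-68,20],0],
    [[0,0,0],[24,-106,20],0],
    [[0,0,0],[32,-144,20],0],
    [[0,0,0],[40,-182,20],0],
    [[0,0,0],[48,-220,20],0],
    [[0,0,0],[54,-258,20],0],
    [[0,0,0],[60,-290,20],0],
    [[0,0,0],[60,-315,20],0],
    [[0,0,0],[60,-325,20],0]
  ]
}}

```text
t: 24.15
ee_pos: [532.6, -46.2, 313.5]
orientation: [2.249, 2.193, -0.001]
ft_force: [0.6, -0.3, -0.3]
width: 0.5
```

```bash
python3 st.py
```

```text
t 24.15 pos [532.6 -46.2 313.5] q [-0.1  0.2  1.7 -0.   1.2 -0.1] F [ 0.6 -0.3 -0.3] w 0.5
toolx yaw 88.56 toolz [ 0. -0. -1.]
```

{"fn": "carry_out", "kwargs": {
  "targets": [
    [[0,0,0],[0,-6,0],0],
    [[0,0,0],[0,-12,0],0],
    [[0,0,0],[0,-18,0],0],
    [[0,0,0],[0,-22,0],0],
    [[0,0,0],[0,-24,0],0],
    [[0,0,0],[0,-24,0],0]
  ]
}}

```text
t: 24.65
ee_pos: [532.4, -65.1, 313.8]
orientation: [-2.243, -2.196, -0.003]
ft_force: [-1.6, 5.6, 2.9]
width: 0.7
```

```bash
python3 st.py
```

```text
t 24.65 pos [532.4 -65.1 313.8] q [-0.1  0.2  1.7  0.   1.2 -0.1] F [-1.6  5.6  2.9] w 0.7
toolx yaw 88.79 toolz [-0.  0. -1.]
```

{"fn": "carry_out", "kwargs": {
  "targets": [
    [[0,0,0],[0,-2,0],0],
    [[0,0,0],[0,-4,0],0],
    [[0,0,0],[0,-5,0],0],
    [[0,0,0],[0,-5,0],0]
  ]
}}

```text
t: 24.98
ee_pos: [532.3, -69.1, 314.0]
orientation: [-2.242, -2.196, -0.004]
ft_force: [-1.7, 9.2, 5.7]
width: 0.8
```

```bash
python3 st.py
```

```text
t 24.98 pos [532.3 -69.1 314. ] q [-0.1  0.2  1.7  0.   1.2 -0.1] F [-1.7  9.2  5.7] w 0.8
toolx yaw 88.81 toolz [-0.  0. -1.]
```

{"fn": "carry_out", "kwargs": {
  "targets": [
    [[0,0,0],[0,-1,0],0],
    [[0,0,0],[0,-2,0],0],
    [[0,0,0],[0,-2,0],0],
    [[0,0,0],[0,-2,0],0]
  ]
}}

```text
t: 25.32
ee_pos: [532.3, -70.2, 314.1]
orientation: [-2.241, -2.195, -0.006]
ft_force: [-3.9, 12.6, 5.3]
width: 0.6
```

```bash
python3 st.py;python3 - <<'E'
from h import *
s=snap('scene','s18.png')
cv2.imwrite('pics/s18a.png',cv2.resize(s[200:250,290:350,::-1],None,fx=10,fy=10,interpolation=cv2.INTER_CUBIC))
E
```

```text
t 25.32 pos [532.3 -70.2 314.1] q [-0.2  0.2  1.7  0.   1.2 -0.1] F [-3.9 12.6  5.3] w 0.6
toolx yaw 88.82 toolz [-0.  0. -1.]
```

View pics/s18a.png

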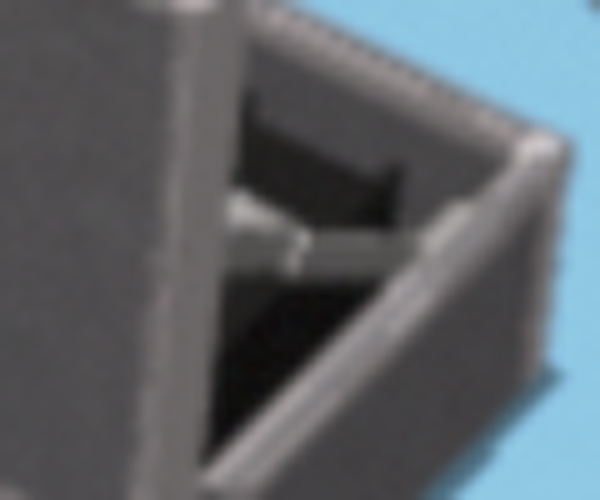

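{"fn": "carry_out", "kwargs": {
  "targets": [
    [[0,0,0],[0,3,0],0],
    [[0,0,0],[0,10,0],0],
    [[0,0,0],[0,30,0],0],
    [[0,0,0],[-10,60,0],0],
    [[0,0,0],[-30,95,0],0],
    [[0,0,0],[-50,130,0],0],
    [[0,0,0],[-60,165,0],0],
    [[0,0,0],[-70,195,0],0]
  ]
}}

```text
t: 26.03
ee_pos: [461.2, 123.0, 313.6]
orientation: [2.245, 2.197, 0.001]
ft_force: [1.0, -0.2, 0.3]
width: 0.3
```

```bash
python3 st.py;python3 - <<'E'
from h import *
from stay import *
s=snap('scene','s19.png');t=snap('top','t19.png')
for k in range(2):
  for c in('top','scene'):
    vision.get_image(c)
    for q in ['knee_knob','lid_pull']:
        print(c,q,[(round(d['confidence'],2),w(c,d['point'])) for d in place_of(q,c) if d['confidence']>.3 and np.linalg.norm(w(c,d['point'])[:2]-[580,0])<150][:2])
cv2.imwrite('pics/s19a.png',cv2.resize(s[200:250,290:350,::-1],None,fx=10,fy=10,interpolation=cv2.INTER_CUBIC))
cv2.imwrite('pics/t19a.png',cv2.resize(t[120:180,230:330,::-1],None,fx=7,fy=7,interpolation=cv2.INTER_CUBIC))
for th,p in((1.465,1),(1.49,1),(1.5,1),(1.49,0),(1.48,0),(1.47,0),(1.46,0)):
    L,K,U,d,h=knee(th,p,95);print(th,p,C(K)[0],2*np.arcsin(h/88))
E
```

```text
t 26.03 pos [461.2 123.  313.6] q [ 0.2  0.1  1.9 -0.   1.2  0.3] F [ 1.  -0.2  0.3] w 0.3
toolx yaw 88.77 toolz [ 0.  0. -1.]
top knee_knob [(0.66, array([627.9, -20.1, 132.1]))]
top lid_pull [(0.85, array([529.5, -87.5, 330.1]))]
scene knee_knob [(0.54, array([631. , -21.4, 128.8]))]
scene lid_pull [(0.62, array([531.4, -87.8, 324.1]))]
top knee_knob [(0.76, array([627.2, -17.2, 130.5]))]
top lid_pull [(0.75, array([529.4, -85.8, 329.1]))]
scene knee_knob [(0.49, array([631.1, -16.3, 132. ]))]
scene lid_pull [(0.63, array([528.9, -86. , 327.4]))]
1.465 1 [628.8  -9.  142.2] 0.3245707595890378
1.49 1 [628.7 -14.9 136.3] 0.15056176860694093
1.5 1 [628.6 -19.5 131.1] 0.0
1.49 0 [628.6 -23.1 125.9] 0.15056176860694093
1.48 0 [628.5 -25.  122.9] 0.2357512982135506
1.47 0 [628.5 -26.2 120.8] 0.2978311044825199
1.46 0 [628.5 -27.2 119.1] 0.3493459220712621
```

View pics/s19a.png

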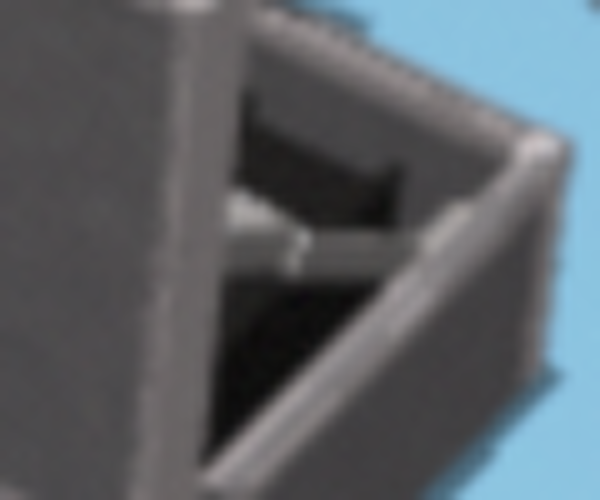

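View pics/t19a.png

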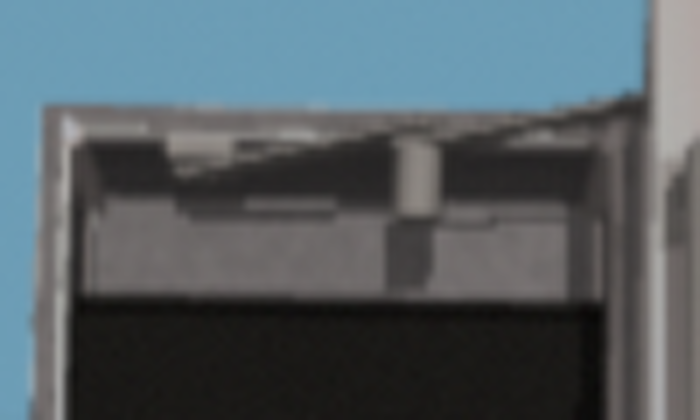

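{"fn": "carry_out", "kwargs": {
  "targets": [
    [[0,0,0],[25,-18,0],0],
    [[-5,0,0],[55,-38,0],0],
    [[-10,0,0],[85,-58,-10],0],
    [[-15,0,0],[112,-77,-25],0],
    [[-20,0,0],[135,-93,-45],0],
    [[-22,0,0],[152,-106,-65],0],
    [[-22,0,0],[163,-113,-80],0],
    [[-22,0,0],[163,-113,-84],0],
    [[-22,0,0],[163,-113,-84],0]
  ]
}}

```text
t: 27.48
ee_pos: [624.6, 7.4, 227.7]
orientation: [2.034, 1.987, -0.39]
ft_force: [-0.6, 0.7, 0.1]
width: 0.6
```

```bash
python3 st.py
```

```text
t 27.48 pos [624.6   7.4 227.7] q [ 0.2  0.5  1.6 -0.4  1.2  0.4] F [-0.6  0.7  0.1] w 0.6
toolx yaw 88.62 toolz [-0.  -0.4 -0.9]
```

{"fn": "carry_out", "kwargs": {
  "targets": [
    [[0,0,0],[0,-4,-15],0],
    [[0,0,0],[0,-8,-32],0],
    [[0,0,0],[0,-12,-48],0],
    [[0,0,0],[0,-15,-60],0],
    [[0,0,0],[0,-16,-67],0],
    [[0,0,0],[0,-16,-67],0],
    [[0,0,0],[0,-16,-67],0]
  ]
}}

```text
t: 28.07
ee_pos: [625.7, -8.0, 163.2]
orientation: [2.032, 1.986, -0.385]
ft_force: [-0.5, 0.8, 0.2]
width: 0.7
```

```bash
python3 st.py;python3 - <<'E'
from h import *
s=snap('scene','s20.png')
cv2.imwrite('pics/s20a.png',cv2.resize(s[120:260,240:380,::-1],None,fx=4,fy=4,interpolation=cv2.INTER_CUBIC))
E
```

```text
t 28.07 pos [625.7  -8.  163.2] q [ 0.1  0.5  1.7 -0.4  1.1  0.4] F [-0.5  0.8  0.2] w 0.7
toolx yaw 88.59 toolz [ 0.  -0.4 -0.9]
```

View pics/s20a.png

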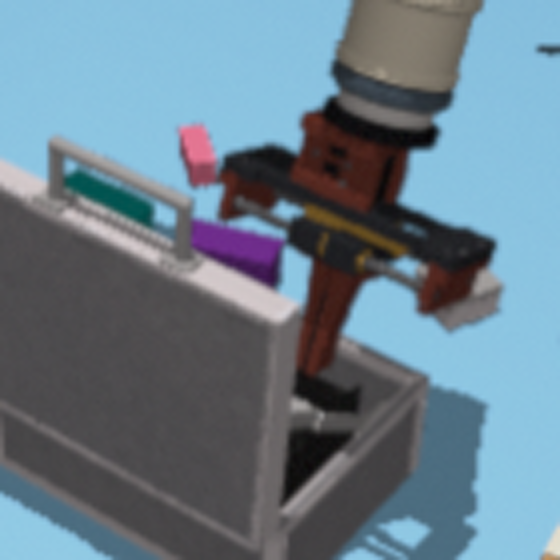

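{"fn": "carry_out", "kwargs": {
  "targets": [
    [[0,0,0],[-3,-3,-6],0],
    [[0,0,0],[-3,-5,-12],0],
    [[0,0,0],[-3,-7,-17],0],
    [[0,0,0],[-3,-7,-20],0],
    [[0,0,0],[-3,-7,-20],0]
  ]
}}

```text
t: 28.53
ee_pos: [622.0, -15.5, 141.5]
orientation: [2.032, 1.987, -0.388]
ft_force: [0.4, 0.4, 0.4]
width: 0.3
```

```bash
python3 st.py
```

```text
t 28.53 pos [622.  -15.5 141.5] q [ 0.1  0.6  1.7 -0.5  1.   0.4] F [0.4 0.4 0.4] w 0.3
toolx yaw 88.63 toolz [-0.  -0.4 -0.9]
```

{"fn": "carry_out", "kwargs": {
  "targets": [
    [[0,0,0],[0,-0.5,-1],0],
    [[0,0,0],[0,-0.5,-2],0],
    [[0,0,0],[0,-0.5,-2],0]
  ]
}}

```text
t: 28.78
ee_pos: [622.6, -15.6, 140.4]
orientation: [2.032, 1.987, -0.386]
ft_force: [-0.1, 0.6, 0.6]
width: 0.5
```

```bash
python3 st.py
```

```text
t 28.78 pos [622.6 -15.6 140.4] q [ 0.1  0.6  1.7 -0.5  1.   0.4] F [-0.1  0.6  0.6] w 0.5
toolx yaw 88.61 toolz [-0.  -0.4 -0.9]
```

{"fn": "carry_out", "kwargs": {
  "targets": [
    [[0,0,0],[0,-0.5,-0.7],0],
    [[0,0,0],[0,-1,-1.5],0],
    [[0,0,0],[0,-1,-1.5],0]
  ]
}}

```text
t: 29.03
ee_pos: [622.5, -16.7, 139.0]
orientation: [2.032, 1.987, -0.386]
ft_force: [0.0, 0.3, -0.2]
width: 0.5
```

```bash
python3 st.py
```

```text
t 29.03 pos [622.5 -16.7 139. ] q [ 0.1  0.6  1.7 -0.5  1.   0.4] F [ 0.   0.3 -0.2] w 0.5
toolx yaw 88.61 toolz [ 0.  -0.4 -0.9]
```

{"fn": "carry_out", "kwargs": {
  "targets": [
    [[0,0,0],[0,-0.5,-0.7],0],
    [[0,0,0],[0,-1,-1.5],0],
    [[0,0,0],[0,-1,-1.5],0]
  ]
}}

```text
t: 29.28
ee_pos: [622.6, -17.7, 137.5]
orientation: [2.032, 1.987, -0.386]
ft_force: [0.2, 0.8, 1.3]
width: 0.4
```

```bash
python3 st.py
```

```text
t 29.28 pos [622.6 -17.7 137.5] q [ 0.1  0.6  1.7 -0.5  1.   0.4] F [0.2 0.8 1.3] w 0.4
toolx yaw 88.61 toolz [ 0.  -0.4 -0.9]
```

{"fn": "carry_out", "kwargs": {
  "targets": [
    [[0,0,0],[0,-0.5,-0.6],0],
    [[0,0,0],[0,-0.8,-1.2],0],
    [[0,0,0],[0,-0.8,-1.2],0]
  ]
}}

```text
t: 29.53
ee_pos: [622.6, -18.5, 136.3]
orientation: [2.032, 1.987, -0.386]
ft_force: [-0.2, 0.9, 1.2]
width: 0.4
```

```bash
python3 st.py
```

```text
t 29.53 pos [622.6 -18.5 136.3] q [ 0.1  0.6  1.7 -0.5  1.   0.4] F [-0.2  0.9  1.2] w 0.4
toolx yaw 88.61 toolz [ 0.  -0.4 -0.9]
```

{"fn": "carry_out", "kwargs": {
  "targets": [
    [[0,0,0],[0,-0.5,-0.7],0],
    [[0,0,0],[0,-1,-1.5],0],
    [[0,0,0],[0,-1,-1.5],0]
  ]
}}

```text
t: 29.78
ee_pos: [622.6, -19.4, 134.8]
orientation: [2.032, 1.987, -0.386]
ft_force: [-1.5, 2.8, 2.3]
width: 0.2
```

```bash
python3 st.py;python3 - <<'E'
from h import *
s=snap('scene','s21.png')
cv2.imwrite('pics/s21a.png',cv2.resize(s[200:250,290:350,::-1],None,fx=10,fy=10,interpolation=cv2.INTER_CUBIC))
E
```

```text
t 29.78 pos [622.6 -19.4 134.8] q [ 0.1  0.6  1.7 -0.5  1.   0.4] F [-1.5  2.8  2.3] w 0.2
toolx yaw 88.61 toolz [ 0.  -0.4 -0.9]
```

View pics/s21a.png

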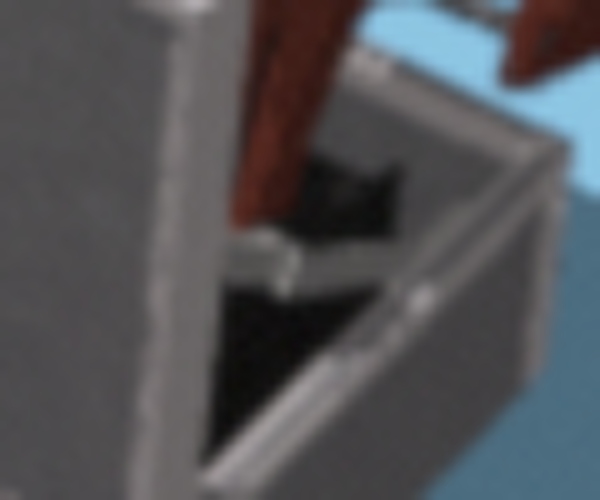

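{"fn": "carry_out", "kwargs": {
  "targets": [
    [[0,0,0],[0,-0.7,-1],0],
    [[0,0,0],[0,-1.4,-2],0],
    [[0,0,0],[0,-2,-3],0],
    [[0,0,0],[0,-2.6,-4],0],
    [[0,0,0],[0,-2.6,-4],0]
  ]
}}

```text
t: 30.25
ee_pos: [622.6, -21.8, 130.7]
orientation: [2.032, 1.987, -0.385]
ft_force: [-0.3, 4.5, 3.9]
width: 0.5
```

```bash
python3 st.py
```

```text
t 30.25 pos [622.6 -21.8 130.7] q [ 0.1  0.6  1.7 -0.5  1.   0.4] F [-0.3  4.5  3.9] w 0.5
toolx yaw 88.61 toolz [ 0.  -0.4 -0.9]
```

{"fn": "carry_out", "kwargs": {
  "targets": [
    [[0,0,0],[0,-0.7,-1],0],
    [[0,0,0],[0,-1.4,-2],0],
    [[0,0,0],[0,-2,-3],0],
    [[0,0,0],[0,-2.6,-4],0],
    [[0,0,0],[0,-2.6,-4],0]
  ]
}}

```text
t: 30.67
ee_pos: [622.6, -23.7, 126.8]
orientation: [2.033, 1.987, -0.384]
ft_force: [-2.0, 8.7, 6.5]
width: 0.6
```

```bash
python3 st.py
```

```text
t 30.67 pos [622.6 -23.7 126.8] q [ 0.1  0.6  1.7 -0.5  1.   0.4] F [-2.   8.7  6.5] w 0.6
toolx yaw 88.59 toolz [ 0.  -0.4 -0.9]
```

{"fn": "carry_out", "kwargs": {
  "targets": [
    [[0,0,0],[0,-0.7,-1],0],
    [[0,0,0],[0,-1.2,-2],0],
    [[0,0,0],[0,-1.2,-2],0]
  ]
}}

```text
t: 30.92
ee_pos: [622.6, -24.6, 125.0]
orientation: [2.033, 1.987, -0.384]
ft_force: [-3.6, 11.0, 7.7]
width: 0.5
```

```bash
python3 st.py;python3 - <<'E'
from h import *
s=snap('scene','s22.png')
cv2.imwrite('pics/s22a.png',cv2.resize(s[200:250,290:350,::-1],None,fx=10,fy=10,interpolation=cv2.INTER_CUBIC))
E
```

```text
t 30.92 pos [622.6 -24.6 125. ] q [ 0.1  0.6  1.7 -0.5  1.   0.4] F [-3.6 11.   7.7] w 0.5
toolx yaw 88.59 toolz [ 0.  -0.4 -0.9]
```

View pics/s22a.png

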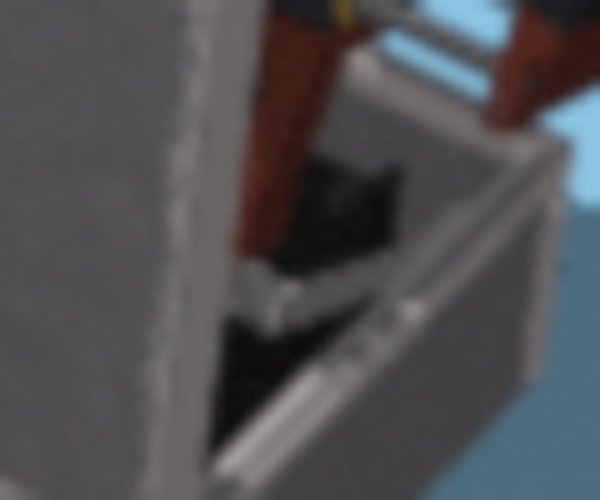

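{"fn": "carry_out", "kwargs": {
  "targets": [
    [[0,0,0],[0,1,2],0],
    [[0,0,0],[0,2,5],0],
    [[0,0,0],[0,5,12],0],
    [[0,0,0],[0,10,25],0],
    [[0,0,0],[0,20,50],0],
    [[0,0,0],[0,35,85],0],
    [[5,0,0],[-10,50,120],0],
    [[10,0,0],[-25,65,155],0],
    [[16,0,0],[-45,70,190],20],
    [[22,0,0],[-60,70,210],40]
  ]
}}

```text
t: 31.8
ee_pos: [563.0, 46.3, 340.6]
orientation: [2.241, 2.2, 0.014]
ft_force: [-0.4, -0.1, -0.4]
width: 10.7
```

```bash
python3 st.py;python3 - <<'E'
from h import *
s=snap('scene','s23.png');t=snap('top','t23.png')
for c in('top','scene'):
    for q in ['knee_knob','lid_pull','slide_box']:
        print(c,q,[(round(d['confidence'],2),w(c,d['point'])) for d in place_of(q,c) if d['confidence']>.3 and np.linalg.norm(w(c,d['point'])[:2]-[580,0])<150][:2])
cv2.imwrite('pics/s23a.png',cv2.resize(s[200:250,290:350,::-1],None,fx=10,fy=10,interpolation=cv2.INTER_CUBIC))
E
```

```text
t 31.80 pos [563.   46.3 340.6] q [0.1 0.2 1.6 0.  1.3 0.1] F [-0.4 -0.1 -0.4] w 10.7
toolx yaw 88.93 toolz [ 0.  0. -1.]
top knee_knob []
top lid_pull [(0.88, array([531. , -75.7, 326.3]))]
top slide_box []
scene knee_knob [(0.5, array([628.2, -26.7, 115.6]))]
scene lid_pull [(0.91, array([531.6, -75.5, 324.5]))]
scene slide_box [(0.59, array([532.8,   5.1,   5. ]))]
```

View pics/s23a.png

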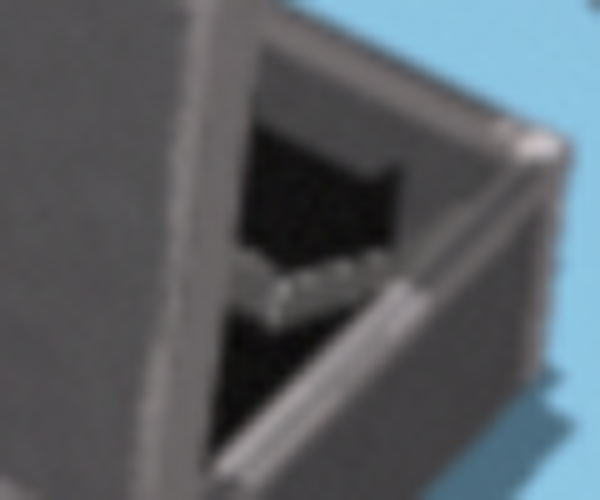

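{"fn": "carry_out", "kwargs": {
  "targets": [
    [[0,0,-7],[0,0,25],40],
    [[0,0,-14],[-5,0,45],40],
    [[0,0,-21],[-10,0,50],40],
    [[0,0,-28],[-15,-10,50],40],
    [[0,0,-35],[-20,-25,50],40],
    [[0,0,-42],[-25,-45,50],40],
    [[0,0,-49],[-28,-65,50],40],
    [[0,0,-56],[-30,-85,50],40],
    [[0,0,-63],[-30,-105,50],40],
    [[0,0,-70],[-30,-118,50],40]
  ]
}}

```text
t: 33.03
ee_pos: [532.5, -74.8, 383.2]
orientation: [3.101, 0.502, -0.005]
ft_force: [0.0, 0.3, -0.6]
width: 39.5
```

{"fn": "carry_out", "kwargs": {
  "targets": [
    [[0,0,-7],[0,0,0],40],
    [[0,0,-14],[0,0,0],40],
    [[0,0,-20],[0,0,0],40],
    [[0,0,-20],[0,0,0],40],
    [[0,0,-20],[0,0,0],40]
  ]
}}

```text
t: 33.45
ee_pos: [532.6, -73.4, 383.5]
orientation: [3.141, -0.029, -0.004]
ft_force: [-0.6, 0.9, -0.5]
width: 40.3
```

```bash
python3 st.py
```

```text
t 33.45 pos [532.6 -73.4 383.5] q [-0.2  0.1  1.6 -0.   1.4  1.4] F [-0.6  0.9 -0.5] w 40.3
toolx yaw -1.06 toolz [-0. -0. -1.]
```

{"fn": "carry_out", "kwargs": {
  "targets": [
    [[0,0,0],[0,-1.5,-20],40],
    [[0,0,0],[0,-1.5,-42],40],
    [[0,0,0],[0,-1.5,-58],40],
    [[0,0,0],[0,-1.5,-69],40],
    [[0,0,0],[0,-1.5,-74],40],
    [[0,0,0],[0,-1.5,-74],25],
    [[0,0,0],[0,-1.5,-74],14],
    [[0,0,0],[0,-1.5,-74],6],
    [[0,0,0],[0,-1.5,-74],6],
    [[0,0,0],[0,-1.5,-74],6]
  ]
}}

```text
t: 34.28
ee_pos: [533.0, -76.4, 311.7]
orientation: [3.139, -0.034, 0.003]
ft_force: [-0.3, -9.1, -0.3]
width: 10.1
```

```bash
python3 st.py; python3 -c "
import numpy as np
f=lambda th:np.array([232*np.cos(th)-12*np.sin(th),232*np.sin(th)+12*np.cos(th)])
a=f(1.455)
for th in np.arange(1.40,-.01,-.05): print('%.2f'%th,f(th)-a)"
```

```text
t 34.28 pos [533.  -76.4 311.7] q [-0.2  0.2  1.7 -0.   1.2  1.4] F [-0.3 -9.1 -0.3] w 10.1
toolx yaw -1.26 toolz [ 0. -0. -1.]
1.40 [12.72186675 -1.16882724]
1.35 [24.21575747 -2.83687105]
1.30 [35.61191637 -5.07728535]
1.25 [46.881859   -7.88447028]
1.20 [ 57.99741636 -11.25140932]
1.15 [ 68.93080536 -15.16968688]
1.10 [ 79.65469821 -19.62950932]
1.05 [ 90.14229076 -24.6197294 ]
1.00 [100.3673695  -30.12787417]
0.95 [110.30437706 -36.14017613]
0.90 [119.92847608 -42.64160766]
0.85 [129.21561134 -49.61591857]
0.80 [138.14256984 -57.04567671]
0.75 [146.68703882 -64.91231156]
0.70 [154.82766156 -73.19616063]
0.65 [162.54409075 -81.8765186 ]
0.60 [169.81703934 -90.93168911]
0.55 [ 176.62832873 -100.33903894]
0.50 [ 182.96093425 -110.07505462]
0.45 [ 188.79902769 -120.11540117]
0.40 [ 194.12801686 -130.43498297]
0.35 [ 198.93458205 -141.00800643]
0.30 [ 203.20670935 -151.8080445 ]
0.25 [ 206.93372068 -162.80810271]
0.20 [ 210.10630045 -173.98068664]
0.15 [ 212.71651885 -185.29787065]
0.10 [ 214.7578517  -196.73136767]
0.05 [ 216.22519674 -208.25259992]
-0.00 [ 217.11488636 -219.83277031]
```

{"fn": "carry_out", "kwargs": {
  "targets": [
    [[0,0,0],[0,4,0],6],
    [[0,0,0],[0,8,-1],6],
    [[0,0,0],[0,12,-1],6],
    [[0,0,0],[0,18,-2],6],
    [[0,0,0],[0,24,-3],6],
    [[0,0,0],[0,30,-4],6],
    [[0,0,0],[0,36,-5],6]
  ]
}}

```text
t: 34.87
ee_pos: [533.7, -41.3, 307.6]
orientation: [3.137, -0.035, 0.006]
ft_force: [0.5, -8.9, 4.4]
width: 9.1
```

```bash
python3 st.py;python3 - <<'E'
from h import *
s=snap('scene','s24.png')
cv2.imwrite('pics/s24a.png',cv2.resize(s[140:280,220:360,::-1],None,fx=4,fy=4,interpolation=cv2.INTER_CUBIC))
E
```

```text
t 34.87 pos [533.7 -41.3 307.6] q [-0.1  0.2  1.7 -0.   1.2  1.5] F [ 0.5 -8.9  4.4] w 9.1
toolx yaw -1.28 toolz [ 0. -0. -1.]
```

View pics/s24a.png

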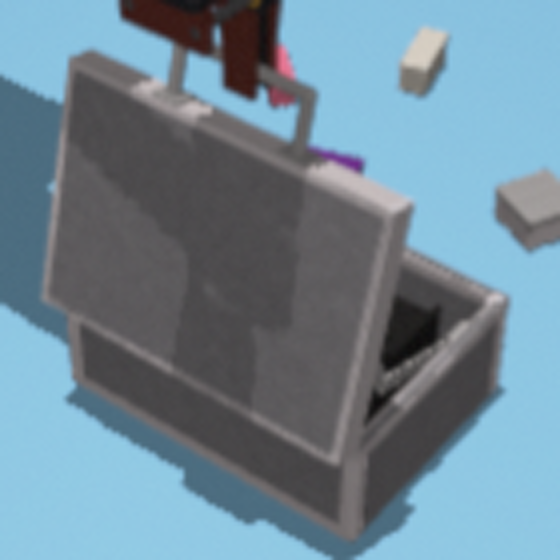

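{"fn": "carry_out", "kwargs": {
  "targets": [
    [[0,0,0],[0,11,-3],6],
    [[0,0,0],[0,22,-6],6],
    [[0,0,0],[0,33,-10],6],
    [[0,0,0],[0,44,-15],6],
    [[0,0,0],[0,55,-20],6],
    [[0,0,0],[0,65,-25],6],
    [[0,0,0],[0,75,-31],6],
    [[0,0,0],[0,84,-38],6],
    [[0,0,0],[0,94,-45],6],
    [[0,0,0],[0,103,-52],6]
  ]
}}

```text
t: 35.75
ee_pos: [535.5, 63.0, 255.8]
orientation: [3.139, -0.034, 0.012]
ft_force: [5.8, -8.6, 2.7]
width: 9.3
```

```bash
python3 st.py
```

```text
t 35.75 pos [535.5  63.  255.8] q [ 0.1  0.2  1.8 -0.   1.1  1.7] F [ 5.8 -8.6  2.7] w 9.3
toolx yaw -1.25 toolz [ 0. -0. -1.]
```

{"fn": "carry_out", "kwargs": {
  "targets": [
    [[0,0,0],[0,8,-8],6],
    [[0,0,0],[0,17,-16],6],
    [[0,0,0],[0,24,-25],6],
    [[0,0,0],[0,32,-34],6],
    [[0,0,0],[0,38,-43],6],
    [[0,0,0],[0,45,-53],6],
    [[0,0,0],[0,51,-63],6],
    [[0,0,0],[0,56,-73],6],
    [[0,0,0],[0,61,-84],6],
    [[0,0,0],[0,65,-95],6]
  ]
}}

```text
t: 36.58
ee_pos: [536.1, 128.7, 160.5]
orientation: [-3.141, 0.034, -0.012]
ft_force: [6.6, -3.1, 5.6]
width: 9.2
```

```bash
python3 st.py;python3 - <<'E'
from h import *
s=snap('scene','s25.png')
cv2.imwrite('pics/s25a.png',cv2.resize(s[140:280,220:360,::-1],None,fx=4,fy=4,interpolation=cv2.INTER_CUBIC))
E
```

```text
t 36.58 pos [536.1 128.7 160.5] q [ 0.2  0.4  1.9 -0.   0.9  1.8] F [ 6.6 -3.1  5.6] w 9.2
toolx yaw -1.25 toolz [ 0.  0. -1.]
```

View pics/s25a.png

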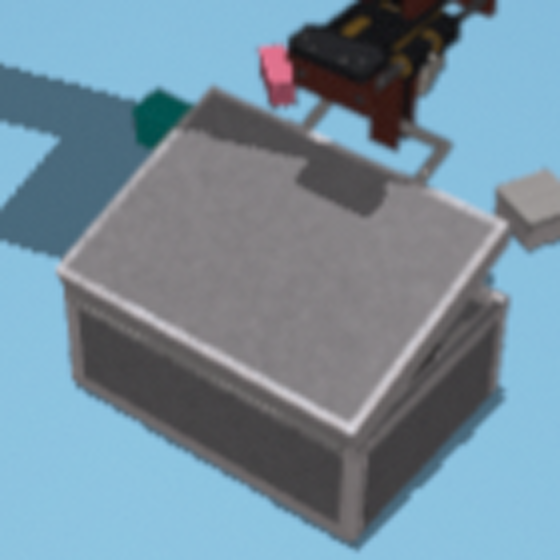

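{"fn": "carry_out", "kwargs": {
  "targets": [
    [[0,0,0],[3,3,-8],6],
    [[0,0,0],[1,5,-15],6],
    [[0,0,0],[0,7,-22],6],
    [[0,0,0],[0,9,-29],6],
    [[0,0,0],[0,10,-36],6],
    [[0,0,0],[0,11,-42],6],
    [[0,0,0],[0,12,-48],6],
    [[0,0,0],[0,13,-54],6],
    [[0,0,0],[0,14,-60],6],
    [[0,0,0],[0,14,-64],6]
  ]
}}

```text
t: 37.47
ee_pos: [536.2, 142.7, 96.0]
orientation: [-3.141, 0.034, -0.012]
ft_force: [5.9, -2.1, 6.6]
width: 9.3
```

```bash
python3 st.py
```

```text
t 37.47 pos [536.2 142.7  96. ] q [ 0.2  0.5  1.9 -0.   0.8  1.8] F [ 5.9 -2.1  6.6] w 9.3
toolx yaw -1.26 toolz [ 0.  0. -1.]
```

{"fn": "carry_out", "kwargs": {
  "targets": [
    [[0,0,0],[0,0,-1.5],6],
    [[0,0,0],[0,0,-3],6],
    [[0,0,0],[0,0,-4.5],6],
    [[0,0,0],[0,0,-4.5],6]
  ]
}}

```text
t: 37.8
ee_pos: [536.1, 143.0, 91.7]
orientation: [-3.14, 0.035, -0.011]
ft_force: [8.0, -2.2, 1.5]
width: 9.1
```

```bash
python3 st.py
```

```text
t 37.80 pos [536.1 143.   91.7] q [ 0.2  0.5  1.9 -0.   0.8  1.8] F [ 8.  -2.2  1.5] w 9.1
toolx yaw -1.27 toolz [ 0.  0. -1.]
```

{"fn": "carry_out", "kwargs": {
  "targets": [
    [[0,0,0],[0,0,-1.5],6],
    [[0,0,0],[0,0,-3],6],
    [[0,0,0],[0,0,-3],6]
  ]
}}

```text
t: 38.05
ee_pos: [536.2, 143.0, 90.3]
orientation: [-3.14, 0.035, -0.012]
ft_force: [1.6, -2.6, 18.6]
width: 9.4
```

```bash
python3 st.py
```

```text
t 38.05 pos [536.2 143.   90.3] q [ 0.2  0.5  1.9 -0.   0.8  1.8] F [ 1.6 -2.6 18.6] w 9.4
toolx yaw -1.27 toolz [ 0.  0. -1.]
```

{"fn": "carry_out", "kwargs": {
  "targets": [
    [[0,0,0],[0,0,-1.5],6],
    [[0,0,0],[0,0,-1.5],6]
  ]
}}

```text
t: 38.22
ee_pos: [536.5, 143.0, 89.8]
orientation: [-3.14, 0.035, -0.013]
ft_force: [-1.2, -4.4, 29.3]
width: 9.3
```

{"fn": "carry_out", "kwargs": {
  "targets": [
    [[0,0,0],[0,0,0],14],
    [[0,0,0],[0,0,0],30],
    [[0,0,0],[0,0,0],40],
    [[0,0,0],[0,0,0],40],
    [[0,0,0],[0,0,10],40],
    [[0,0,0],[0,0,35],40],
    [[0,0,0],[0,0,75],40],
    [[0,0,0],[0,0,115],40],
    [[0,0,0],[-30,30,150],40],
    [[0,0,0],[-60,60,180],40]
  ]
}}

```text
t: 39.05
ee_pos: [486.7, 189.1, 254.6]
orientation: [-3.14, 0.04, -0.004]
ft_force: [0.3, 0.8, 0.2]
width: 39.8
```

{"fn": "carry_out", "kwargs": {
  "targets": [
    [[0,0,0],[-20,35,0],40],
    [[0,0,0],[-40,70,0],40],
    [[0,0,0],[-60,105,0],40],
    [[0,0,0],[-70,140,0],40],
    [[0,0,0],[-70,150,0],40],
    [[0,0,0],[-70,150,0],40]
  ]
}}

```text
t: 39.55
ee_pos: [415.4, 341.4, 252.3]
orientation: [-3.141, 0.029, -0.001]
ft_force: [-0.2, -0.6, -0.4]
width: 39.9
```

```bash
python3 st.py;python3 - <<'E'
from h import *
s=snap('scene','s26.png');t=snap('top','t26.png')
for c in('top','scene'):
  for k in range(2):
    vision.get_image(c)
    print(c,[(round(d['confidence'],2),w(c,d['point'])) for d in place_of('lid_pull',c)][:2])
a=cv2.resize(s[145:275,225:365,::-1],None,fx=5,fy=5,interpolation=cv2.INTER_CUBIC)[:600]
cv2.imwrite('pics/s26a.png',a)
b=cv2.imread('pics/s0.png');t0=cv2.imread('pics/t0.png')
print('diff scene case',np.abs(b[195:275,235:350].astype(int)-s[195:275,235:350,::-1]).mean(),'top',np.abs(t0[130:258,205:325].astype(int)-t[130:258,205:325,::-1]).mean())
E
```

```text
t 39.55 pos [415.4 341.4 252.3] q [0.7 0.3 1.8 0.  1.1 2.3] F [-0.2 -0.6 -0.4] w 39.9
toolx yaw -1.07 toolz [ 0.  0. -1.]
top [(0.58, array([535.7, 143.6, 110.4]))]
top [(0.66, array([535. , 147.4, 111. ]))]
scene [(0.66, array([538.9, 142.3, 101.2]))]
scene [(0.55, array([534.7, 141.8, 101. ]))]
diff scene case 1.397717391304348 top 3.3103515625
```

View pics/s26a.png

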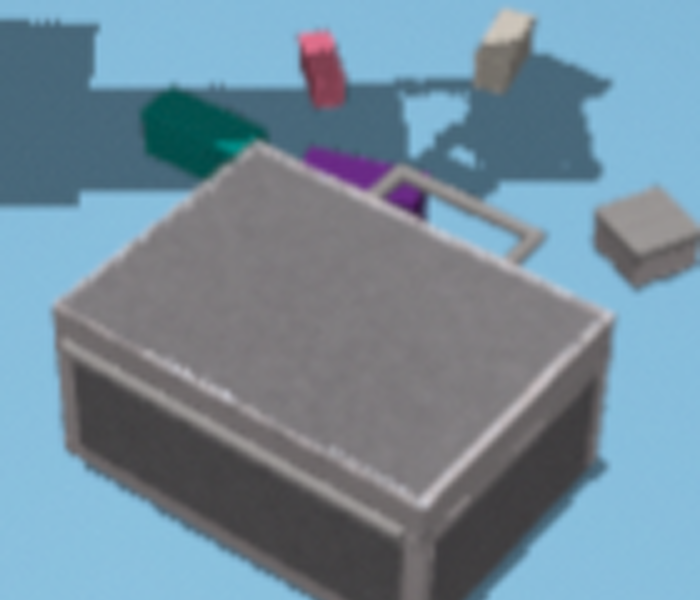

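View pics/t26.png

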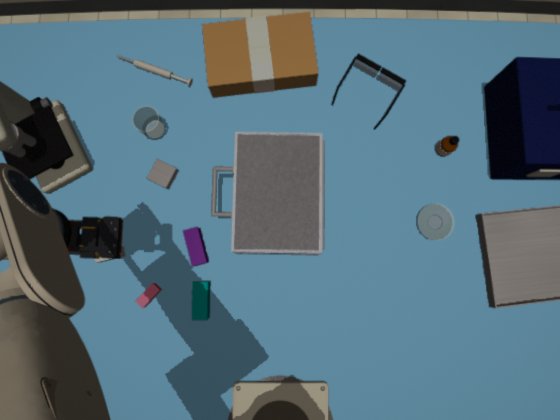

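```bash
python3 -c "
from workcell import order,monitor
print(order.close_job());print(monitor.get_obs()['t'])"
```

```text
the job is handed in; nothing more can be done
None
the job is handed in; nothing more can be done
```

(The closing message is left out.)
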